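# Put away microscopy things by kind

## Robot

A 6-joint arm with a two-finger parallel gripper is mounted at the origin on a cart in front of the work surface, level with it; the furniture and walls round the work are solid. World frame = base frame: x ahead of the robot, y to its left, z up, the work surface at z = 0. Lengths are in m, angles in degrees, forces in N, time in s.
With the tool pointing down it reaches from about 0.25 to 0.775 m from the base axis. Payload 8.9 kg.
Tool frame: the origin (TCP) lies on the centre line of the jaws, within the pads' length; the fingertips stand 8 mm ahead of it and the grasp point (between the pads) lies 11 mm behind it (robot.nose_length is the distance from the TCP to the fingertips, in m); z points along the fingers, y is the line along which they close (so a half turn about z gives the same grasp; the last joint's range is limited). The gripper opens to 85 mm and grips with 20 to 120 N. Pads are 22 mm wide; open, the fingers measure 114 mm over their backs; the gripper's body (76 mm by 85 mm) begins 54 mm behind the grasp point. The pads swing forward as they close: fully open they stand 13 mm farther back than shut.
Start: joints at [-82.351, 16.656, -8.789, 64.555, 0, 82.019], TCP at [0.141, -0.506, 0.239] pointing down, gripper open.
Joint ranges: [-144.48, 144.48], [-52.06, 99.96], [-74.48, 78.29], [-112.23, 115.85], [-86.99, 84.42], [-180, 180]. Speed limits (degrees/s): [127.2, 127.2, 159.86, 180, 180, 180].

## Interface

Orientations are given as a 3x3 rotation matrix whose columns are the frame's x, y, z axes.
In Python, from station import readout, imaging, robot gives the robot as it stands.
- The arm moves only by the tool send_rows, never from a script. Its argument "rows" is a list that holds one entry, the list of rows, each a list of 6 numbers: the shift along the tool's x, y, z in mm, then the turn, a rotation vector about the tool's x, y, z in rad. A call has exactly 5 rows; each row shifts and turns the commanded pose from where the row before left it, along the tool's axes as they then stand; what a row does not reach is not made up. A row lasts 1/10 s, in which the tool goes at most 50 mm and 8.59 degrees, less where a joint would pass 70% of its speed; a pose out of reach is approached as far as the arm can. A call with a gripper value outside its range is refused whole. "gripper" is the opening in per cent of the stroke, from 0 (shut) to 100 (fully open), set as the call begins (left out, the last holds). The fingers move at their own pace and stop on an object; "grip_force" is the grip in N (left out, the last holds). Time passes only in rows, so rows that do not move let the fingers close, or fill a call up. It gives the time, the measured TCP pose, the force, the opening and the grip force at its end, in the units of the state.
- readout.get_obs(): the state, without advancing time (a new reading comes with each control period).
- imaging.get_image(name): name is "scene" or "side" or "wrist"; returns (picture, depth): 400x640x3 uint8, red, green, blue; 400x640 float32, m along the optical axis (not along the pixel's ray), 0 where there is no reading.
- imaging.get_calibration(name): a dict with "fx", "fy", "cx", "cy" (pixels), "xyz" and "rotation" of the camera in the world. Camera axes: x right, y up, looking along -z (the intrinsics and any distortion apply to the point x, -y, -z); pixel columns grow to the right and rows downward; lengths in m; the calibration is good to about 2 mm. A picture is of the moment at which its call begins: read the wrist's pose just before it. get_calibration takes no time and is no camera call; for the wrist camera it gives the pose at the moment of the call.
- robot.sign_off(): hands the job in; it is judged then, once.
The state is a dict: "time_s": time; "joint_pos": joint angles; "joint_velocities": joint speeds; "effort": joint torques, N m; "ee_pos": TCP position; "orientation": TCP orientation; "ft_force": force on the tool from outside, world axes, zero at the start; "moment": the same for the moment, N m; "gripper_width": finger opening in m; "grasp_force": force on a finger pad.
Only numpy, scipy, OpenCV 4.12 (cv2) and the standard library are available. Lean on these libraries where they do the work, as an engineer would, in place of code of your own. Each camera call takes 0.05 s, during which the arm holds its last target. There are 200 camera calls.

## Task

Put the things left over from the microscopy class away by kind: the forceps lengthwise in the undivided tray; the spare eyepiece and the objective canister standing upright in the tray with two equal bays, one to a bay, either way round; and in the tray with two unequal bays, the carton of slides flat in the large bay and the little cover-glass box flat in the small bay. Set each one down gently on the floor of its tray, wholly inside, without dropping it, and leave the timer and the petri dish where they are.

Things in the scene. Friction and masses are not known exactly. Their poses are not given: they have to be found in the camera images.
- forceps_center (a point): steel forceps lying flat, 17 mm wide (x), 124 mm long (y), 10 mm thick (z); the point is their centre, 5 mm above their underside. Grip across the 17 mm width at the middle.
- eyepiece_center (a point): spare microscope eyepiece, black, round, standing on its wider end, 36 mm across the foot and narrower towards the top, 43 mm high; the point is on its axis half-way up (21.5 mm); z up along the axis. No lid or loose part.
- canister_center (a point): round canister that holds an objective, black body with a fixed white ribbed lid, 37 mm across, 64 mm high, standing; the point is on its axis half-way up (32 mm); z up along the axis.
- slide_carton_center (a point): small printed carton of microscope slides lying flat, 30 mm wide (x), 79 mm long (y), 28 mm high (z); the point is its centre, 14 mm above its underside. Grip across the 30 mm width.
- cover_box_center (a point): little square pale blue box of cover glasses, 27 mm wide (x and y), 14 mm high, solid to grip up to 12 mm; the point is on its axis, 6 mm above its underside; z up. Its lid is fixed.
- plain_tray: undivided tray, for the instruments: white with grey floor, fixed, open; walls 4 mm thick, top 16 mm and inner floor 4 mm above the bench; 158 mm long (y) by 118 mm (x) outside, 150 by 110 mm inside. Origin: centre of its underside. Its length is along y.
- equal_tray: tray with a divider across its middle (4 mm thick, 15 mm high) making two equal bays: white with grey floor, fixed, open; walls 4 mm thick, top 16 mm and inner floor 4 mm above the bench; 112 mm (x) by 140 mm (y) outside; each bay 104 mm (x) by 64 mm (y) inside, bay centres at y = +34 mm and y = -34 mm, x = 0. Origin: centre of its underside. 
- unequal_tray: tray with a divider off its middle (4 mm thick, 15 mm high) making a large and a small bay: white with grey floor, fixed, open; walls 4 mm thick, top 16 mm and inner floor 4 mm above the bench; 108 mm (x) by 168 mm (y) outside; large bay 100 mm (x) by 104 mm (y) inside, centre at x = 0, y = -28 mm; small bay 100 mm (x) by 52 mm (y) inside, centre at x = 0, y = +54 mm. Origin: centre of its underside. 
- timer: bystander: cream-coloured countdown timer lying on the bench, 62 by 66 mm, 21 mm high; origin at the centre of its underside.
- dish: bystander: round lidded petri dish, 90 mm across, 16 mm high; origin at the centre of its underside.
Not all that is in view belongs to the job. What is shaped like the equal_tray but blue is not meant.

How it is judged:
By the outcome, as a careful person would: the job done as asked, in the order asked, and still so for the second after the job is handed in, with the robot touching nothing.
It also fails if it takes over 131 s, if anything falls off the work surface, if the arm or the gripper's body presses on something with over 40 N, if the wrist force passes 120 N, or if a joint passes its speed limit or range.

## Working session

There is one attempt and no reset: what is moved stays moved. The work goes in short steps, Python scripts to look and compute and a tool call to move; the robot and the scene stay as the last step left them, time stands still between calls to the robot, and variables do not carry over. Pictures are saved under pics/ and viewed, at most 15 in all, crops included, and the job is handed in when it is done.

Besides the shell and the picture viewer there is one more tool, called after ">>>" by a JSON object that holds its "name" and its "arguments", one argument or row to a line. send_rows: Moves the arm, as the interface text tells. Its arguments: {"type":"object","properties":{"rows":{"type":"array"},"gripper":{"type":"number"},"grip_force":{"type":"number"}},"required":["rows"]}

```bash
ls; mkdir -p pics
python3 - <<'E'
from station import readout, imaging, robot
import cv2,numpy as np
for n in ("scene","side"):
    p,d=imaging.get_image(n); c=imaging.get_calibration(n); print(n,c)
    np.savez(f"pics/{n}0.npz",p=p,d=d)
    cv2.imwrite(f"pics/{n}0.png",p[:,:,::-1])
o=readout.get_obs(); print(o); print([a for a in dir(robot) if a[0]!='_'], robot.nose_length)
E
```

```text
pics
scene {'fx': 510.4602428816883, 'fy': 510.4602428816883, 'cx': 320.8902628259173, 'cy': 200.50939334904243, 'xyz': array([-0.83756445,  0.26533427,  0.80114771]), 'rotation': array([[-0.17582666,  0.44936211, -0.87587595],
       [-0.98431221, -0.06701543,  0.16321276],
       [ 0.01464443,  0.89083255,  0.45409571]])}
side {'fx': 406.02286680769384, 'fy': 406.02286680769384, 'cx': 320.5264715537771, 'cy': 194.9725180178824, 'xyz': array([ 0.64892034, -1.02379649,  0.6957856 ]), 'rotation': array([[ 0.99731896, -0.05661714,  0.04636149],
       [ 0.06989613,  0.54944889, -0.83259861],
       [ 0.02166608,  0.83360687,  0.55193312]])}
{'time_s': 0.1, 'joint_pos': array([-8.23503817e+01,  1.66856505e+01, -8.82656197e+00,  6.45550029e+01,
       -1.89722594e-04,  8.20184251e+01]), 'joint_velocities': array([ 0.00023288, -0.11494119,  0.13364903, -0.0510119 ,  0.01405655,
        0.09219514]), 'effort': array([ 1.62695414e-03, -5.37978530e+01,  3.31918216e+01,  9.28885915e-03,
       -1.84386931e-04,  8.99083261e-07]), 'ee_pos': array([ 0.1414068 , -0.50519891,  0.23879137]), 'orientation': array([[ 9.63016030e-01,  2.69444058e-01, -1.59442424e-04],
       [ 2.69444058e-01, -9.63015342e-01,  1.16224701e-03],
       [ 1.59615050e-04, -1.16222331e-03, -9.99999312e-01]]), 'ft_force': array([1.0083804 , 0.46999232, 1.15040223]), 'moment': array([0.01628759, 0.03261203, 0.01122138]), 'grasp_force': 0.0, 'gripper_width': 0.08521661409639696}
['PlanningError', 'nose_length', 'sign_off'] 0.008
```

View pics/scene0.png

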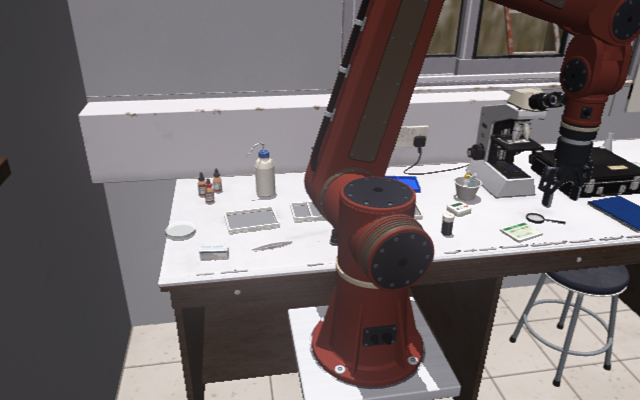

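View pics/side0.png

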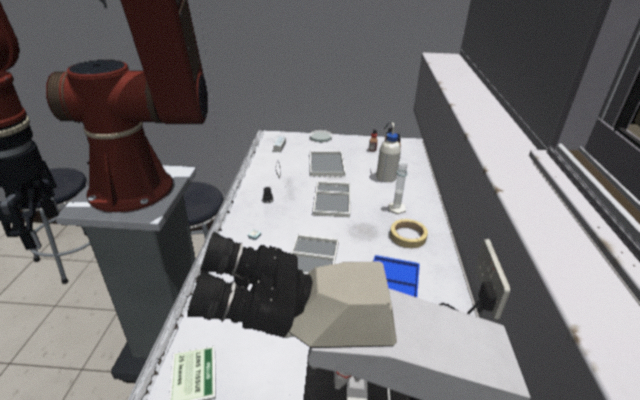

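The scene view shows forceps at (272,244), a carton at (214,252), the dish at (180,231), trays at (250,220) and (308,210), and a canister at (447,225). The side view shows trays at (326,163), (332,198) and (316,250), the blue decoy at (398,275), a black round object at (267,194) and a pale box at (254,234).

```bash
cat > h.py <<'E'
import numpy as np, cv2
from station import readout, imaging, robot
def ray(c,u,v):
    d=np.array([(u-c['cx'])/c['fx'],-(v-c['cy'])/c['fy'],-1.0]); return c['rotation']@d
def onplane(c,u,v,z):
    d=ray(c,u,v); return c['xyz']+d*(z-c['xyz'][2])/d[2]
def cloud(c,dep):
    v,u=np.mgrid[0:400,0:640]
    d=np.stack([(u-c['cx'])/c['fx'],-(v-c['cy'])/c['fy'],-np.ones(u.shape)],-1)*dep[...,None]
    return c['xyz']+d@c['rotation'].T
E
python3 - <<'E'
from h import *
for n,pts in (("scene",[(180,231),(214,252),(272,244),(251,220),(305,211),(447,232),(458,208),(520,231),(400,184)]),("side",[(320,136),(279,143),(278,168),(326,163),(332,198),(316,250),(267,199),(254,234),(398,275),(195,373),(399,205),(408,233)])):
    c=imaging.get_calibration(n); z=np.load(f"pics/{n}0.npz"); P=cloud(c,z['d'])
    for u,v in pts: print(n,u,v,P[v,u].round(3),onplane(c,u,v,0.0).round(3))
s=[np.load(f"pics/{n}0.npz")['p'] for n in("scene","side")]
a=cv2.resize(s[0][170:270,410:570,::-1],(800,500)[:2],interpolation=cv2.INTER_CUBIC)
b=cv2.resize(s[1][120:280,220:440,::-1],(770,560),interpolation=cv2.INTER_CUBIC)
cv2.imwrite("pics/b.png",b); cv2.imwrite("pics/a.png",a)
w,d=imaging.get_image("wrist"); cw=imaging.get_calibration("wrist"); print(cw, readout.get_obs()['ee_pos'])
E
```

```text
scene 180 231 [0.544 0.438 0.014] [0.569 0.442 0.   ]
scene 214 252 [0.398 0.336 0.022] [0.433 0.338 0.   ]
scene 272 244 [0.447 0.17  0.002] [0.451 0.17  0.   ]
scene 251 220 [0.601 0.223 0.003] [0.605 0.223 0.   ]
scene 305 211 [0.634 0.044 0.003] [0.64  0.043 0.   ]
scene 447 232 [ 0.416 -0.361  0.014] [ 0.438 -0.372  0.   ]
scene 458 208 [ 0.546 -0.453  0.022] [ 0.584 -0.472  0.   ]
scene 520 231 [ 0.399 -0.595  0.006] [ 0.409 -0.602  0.   ]
scene 400 184 [ 0.022 -0.051  0.38 ] [ 0.797 -0.337  0.   ]
side 320 136 [0.561 0.414 0.016] [0.559 0.449 0.   ]
side 279 143 [0.418 0.307 0.031] [0.407 0.369 0.   ]
side 278 168 [0.434 0.174 0.003] [0.433 0.178 0.   ]
side 326 163 [0.596 0.225 0.004] [0.595 0.231 0.   ]
side 332 198 [0.627 0.005 0.005] [0.627 0.013 0.   ]
side 316 250 [ 0.597 -0.237  0.005] [ 0.597 -0.232  0.   ]
side 267 199 [ 0.434 -0.031  0.012] [ 0.43  -0.013  0.   ]
side 254 234 [ 0.429 -0.197  0.012] [ 0.425 -0.183  0.   ]
side 398 275 [ 0.8   -0.307  0.004] [ 0.8   -0.303  0.   ]
side 195 373 [ 0.404 -0.601  0.01 ] [ 0.401 -0.595  0.   ]
side 399 205 [ 0.825 -0.033  0.019] [ 0.83  -0.005  0.   ]
side 408 233 [ 0.843 -0.137 -0.001] [ 0.842 -0.138  0.   ]
{'fx': 328.5897891180428, 'fy': 328.5897891180428, 'cx': 322.99979576741134, 'cy': 205.81696267150977, 'xyz': array([ 0.2154084 , -0.48583748,  0.37449367]), 'rotation': array([[ 0.26909869,  0.91864636,  0.2892659 ],
       [-0.96311139,  0.25715233,  0.07930407],
       [-0.001533  , -0.2999359 ,  0.95395813]])} [ 0.14139335 -0.5052801   0.23887069]
```

View pics/b.png

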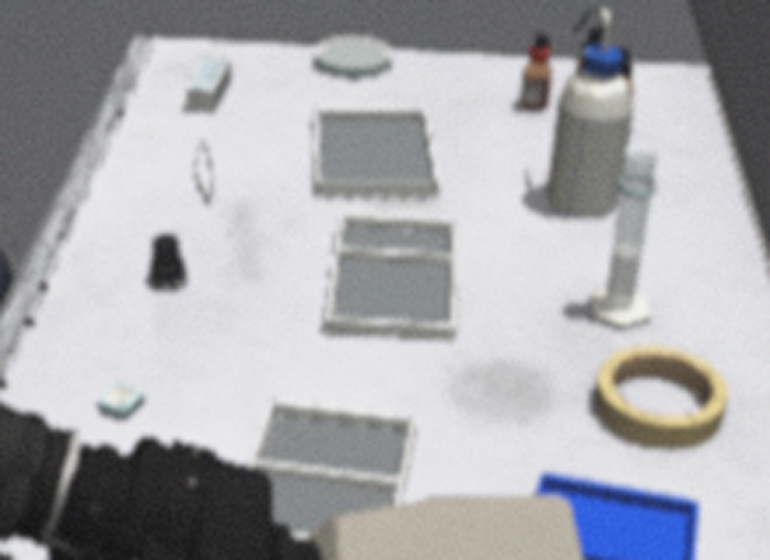

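The crop confirms the layout. The plain tray is at about (0.60,0.23), the unequal tray at (0.63,0.0) and the equal tray at (0.59,-0.26). The eyepiece is at (0.43,-0.02), the cover box at (0.43,-0.195), the forceps at (0.44,0.17) and the carton at (0.41,0.32). Next I'll write a row-arithmetic helper and survey with the wrist camera.

```bash
cat >> h.py <<'E'
import math, json
from scipy.spatial.transform import Rotation as Rn
def Rdown(psi):
    a=math.radians(psi); x=np.array([math.cos(a),math.sin(a),0]); z=np.array([0,0,-1.]); return np.stack([x,np.cross(z,x),z],1)
def rows(way,p=None,R=None,vmax=45,wmax=8):
    """way: list of (xyz, yaw, max mm per row); prints rows from the measured pose (or p,R)"""
    o=readout.get_obs()
    p=np.array(o['ee_pos'] if p is None else p); R=np.array(o['orientation'] if R is None else R)
    out=[]
    for xyz,psi,vm in way:
        g=np.array(xyz); G=Rdown(psi)
        n=max(1,math.ceil(np.linalg.norm(g-p)*1000/vm),math.ceil(np.degrees(Rn.from_matrix(R.T@G).magnitude())/wmax))
        for k in range(n,0,-1):
            s=np.round(R.T@(g-p)*1000/k,1); w=np.round(Rn.from_matrix(R.T@G).as_rotvec()/k,3)
            out.append([float(x) for x in (*s,*w)]); p=p+R@s/1000; R=R@Rn.from_rotvec(w).as_matrix()
    while len(out)%5: out.append([0]*6)
    for i in range(0,len(out),5): print(json.dumps(out[i:i+5]))
    return p,R
def state():
    o=readout.get_obs(); R=o['orientation']; print("t",round(o['time_s'],2),"p",o['ee_pos'].round(4),"yaw",round(math.degrees(math.atan2(R[1,0],R[0,0])),2),"tilt",R[:2,2].round(4),"w",round(o['gripper_width'],4),"gf",round(o['grasp_force'],1),"F",o['ft_force'].round(1))
E
python3 - <<'E'
from h import *
rows([((0.40,-0.2,0.32),90,45)])
E
```

```text
[[33.1, -22.4, -8.1, -0.0, -0.0, -0.13], [35.8, -18.0, -8.1, -0.0, -0.0, -0.13], [37.8, -13.2, -8.1, -0.0, -0.0, -0.13], [39.2, -8.2, -8.1, -0.0, -0.0, -0.13], [39.9, -3.0, -8.1, -0.0, -0.0, -0.13]]
[[39.9, 2.2, -8.1, -0.0, -0.0, -0.13], [39.3, 7.4, -8.1, -0.0, -0.0, -0.13], [38.1, 12.4, -8.1, -0.0, -0.0, -0.129], [36.1, 17.2, -8.0, -0.0, -0.0, -0.13], [33.6, 21.6, -8.1, -0.0, -0.001, -0.129]]
```

>>> {"name": "send_rows", "arguments": {
  "rows": [
    [[33.1,-22.4,-8.1,0,0,-0.13],[35.8,-18.0,-8.1,0,0,-0.13],[37.8,-13.2,-8.1,0,0,-0.13],[39.2,-8.2,-8.1,0,0,-0.13],[39.9,-3.0,-8.1,0,0,-0.13]]
  ]
}}

```text
time_s: 0.65
ee_pos: [0.2714, -0.3514, 0.28]
orientation: [[0.6, 0.8, -0.0], [0.8, -0.6, 0.0], [0.0, -0.0, -1.0]]
ft_force: [-0.7, -0.4, -0.2]
gripper_width: 0.0854
grasp_force: 0.0
```

>>> {"name": "send_rows", "arguments": {
  "rows": [
    [[39.9,2.2,-8.1,0,0,-0.13],[39.3,7.4,-8.1,0,0,-0.13],[38.1,12.4,-8.1,0,0,-0.129],[36.1,17.2,-8.0,0,0,-0.13],[33.6,21.6,-8.1,0,-0.001,-0.129]]
  ]
}}

```text
time_s: 1.15
ee_pos: [0.4007, -0.1988, 0.3205]
orientation: [[-0.005, 1.0, -0.0], [1.0, 0.005, -0.001], [-0.001, -0.0, -1.0]]
ft_force: [0.9, -0.9, 0.0]
gripper_width: 0.0857
grasp_force: 0.0
```

>>> {"name": "send_rows", "arguments": {
  "rows": [
    [[0,0,0,0,0,0],[0,0,0,0,0,0],[0,0,0,0,0,0],[0,0,0,0,0,0],[0,0,0,0,0,0]]
  ]
}}

```text
time_s: 1.65
ee_pos: [0.3994, -0.201, 0.32]
orientation: [[0.002, 1.0, -0.0], [1.0, -0.002, -0.001], [-0.001, -0.0, -1.0]]
ft_force: [-0.5, -0.6, 0.1]
gripper_width: 0.0857
grasp_force: 0.0
```

Run:
```python
from h import *
state(); print(readout.get_obs()['joint_pos'].round(1))
p,d=imaging.get_image("wrist"); c=imaging.get_calibration("wrist")
np.savez("pics/w1.npz",p=p,d=d,**c); cv2.imwrite("pics/w1.png",p[:,:,::-1]); print(c['xyz'],c['rotation'].round(3))
rows([((0.40,0.18,0.32),90,48)])
```

```text
t 1.65 p [ 0.3994 -0.201   0.32  ] yaw 89.88 tilt [-0.0004 -0.0009] w 0.0857 gf 0.0 F [-0.5 -0.6  0.1]
[-36.1   6.1 -10.   73.9  -0.1  54.1]
[ 0.39974576 -0.12512039  0.45561228] [[ 1.     0.002  0.001]
 [-0.002  0.954  0.3  ]
 [-0.    -0.3    0.954]]
[[47.6, -0.0, -0.0, -0.0, 0.0, -0.0], [47.6, -0.0, -0.0, -0.0, 0.0, -0.0], [47.6, -0.0, -0.0, -0.0, 0.0, -0.0], [47.6, -0.0, -0.1, -0.0, 0.0, -0.0], [47.6, -0.1, -0.0, -0.0, 0.0, -0.0]]
[[47.6, -0.0, -0.1, -0.0, 0.0, -0.001], [47.6, -0.0, -0.0, -0.0, 0.0, -0.0], [47.7, -0.0, -0.1, -0.0, 0.001, -0.001], [0, 0, 0, 0, 0, 0], [0, 0, 0, 0, 0, 0]]
```

View pics/w1.png

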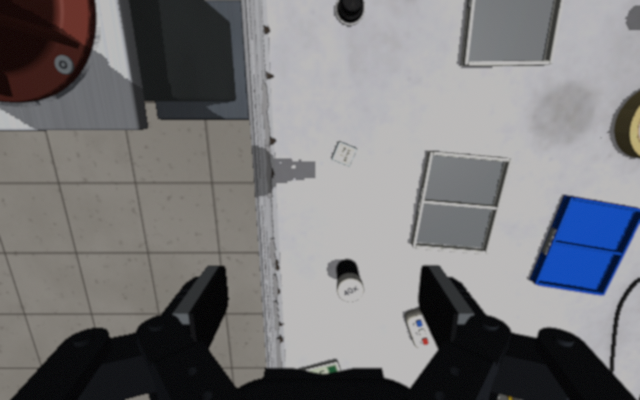

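Wrist view 1 shows the cover box at (345,153), the equal tray at (461,200) slightly yawed, the canister at (348,280), the eyepiece at (349,10) and the timer at (420,325).

>>> {"name": "send_rows", "arguments": {
  "rows": [
    [[47.6,0,0,0,0,0],[47.6,0,0,0,0,0],[47.6,0,0,0,0,0],[47.6,0,0,0,0,0],[47.6,0,0,0,0,0]]
  ]
}}

```text
time_s: 2.2
ee_pos: [0.3996, 0.039, 0.3201]
orientation: [[0.002, 1.0, 0.001], [1.0, -0.002, -0.001], [-0.001, 0.001, -1.0]]
ft_force: [1.3, 0.8, 0.5]
gripper_width: 0.0854
grasp_force: 0.0
```

>>> {"name": "send_rows", "arguments": {
  "rows": [
    [[47.6,0,-0.1,0,0,-0.001],[47.6,0,0,0,0,0],[47.7,0,-0.1,0,0.001,-0.001],[0,0,0,0,0,0],[0,0,0,0,0,0]]
  ]
}}

```text
time_s: 2.7
ee_pos: [0.3997, 0.1811, 0.3198]
orientation: [[-0.004, 1.0, -0.0], [1.0, 0.004, -0.0], [-0.0, -0.0, -1.0]]
ft_force: [0.4, -0.6, 0.6]
gripper_width: 0.0854
grasp_force: 0.0
```

Run:
```python
from h import *
state(); print(readout.get_obs()['joint_pos'].round(1))
p,d=imaging.get_image("wrist"); c=imaging.get_calibration("wrist")
np.savez("pics/w2.npz",p=p,d=d,**c); cv2.imwrite("pics/w2.png",p[:,:,::-1])
```

```text
t 2.7 p [0.3997 0.1811 0.3198] yaw 90.24 tilt [-0.0005 -0.0005] w 0.0854 gf 0.0 F [ 0.4 -0.6  0.6]
[ 14.8   5.2 -11.   73.8  -0.  104.6]
```

View pics/w2.png

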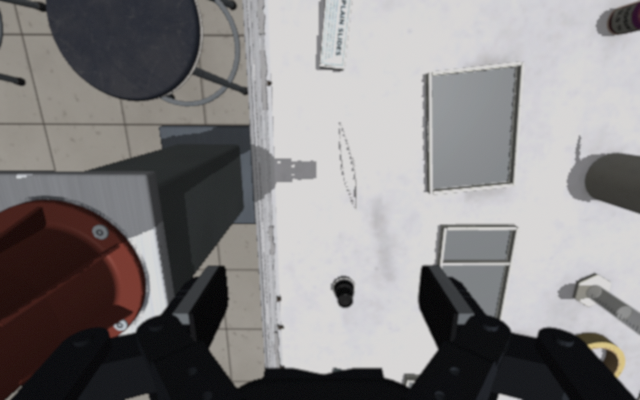

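Wrist view 2 shows the forceps from (340,124) to (356,207), the eyepiece at (344,290), the carton top at (338,33) cut off by the frame, the plain tray at (472,128) and the unequal tray's small bay at (478,245).

```bash
cat > m.py <<'E'
from h import *
def load(n):
    z=np.load(f"pics/{n}.npz"); return z['p'],z['d'],{k:(float(z[k]) if z[k].ndim==0 else z[k]) for k in('fx','fy','cx','cy','xyz','rotation')}
def wrect(c,pts,z):
    """min-area rect in world of pixel points cast onto plane z"""
    W=np.array([onplane(c,u,v,z)[:2] for u,v in pts],np.float32)*1000
    (x,y),(w,h),a=cv2.minAreaRect(W); 
    if w>h: w,h,a=h,w,a+90      # h long; long-axis dir = a+90
    return (round(x,1),round(y,1)),(round(w,1),round(h,1)),round((a+90)%180,1)
def comp(mask,seed):
    n,l=cv2.connectedComponents(mask.astype(np.uint8)); k=l[seed[1],seed[0]]
    assert k; v,u=np.nonzero(l==k); return np.stack([u,v],1)
E
python3 - <<'E'
from m import *
for n,seeds in(("w1",{"eqA":(465,180),"eqB":(452,225)}),("w2",{"plain":(472,128),"small":(478,245),"large":(480,280)})):
    p,d,c=load(n); g=cv2.cvtColor(p,cv2.COLOR_RGB2GRAY).astype(int)
    for k,s in seeds.items():
        pts=comp(abs(g-g[s[1],s[0]])<28,s); print(k,g[s[1],s[0]],wrect(c,pts,0.004))
p,d,c=load("w2"); g=cv2.cvtColor(p,cv2.COLOR_RGB2GRAY).astype(int)
print(g[120:215:6,335:362].tolist()[5])
sub=np.zeros_like(g); sub[118:212,330:366]=g[118:212,330:366]<165
v,u=np.nonzero(sub); print(len(u)); print("forceps",wrect(c,np.stack([u,v],1),0.005))
h=cloud(c,d)[...,2]
for nm,n,box in(("carton","w2",(0,90,300,370)),("eyep","w2",(265,315,325,365)),("can","w1",(250,310,325,375)),("cov","w1",(135,172,325,365)),("timer","w1",(300,350,400,425))):
    p,d,c=load(n); P=cloud(c,d); a,b,e,f=box; H=P[a:b,e:f].reshape(-1,3); m=H[H[:,2]>0.007]
    print(nm,len(m),m[:,2].max().round(4),np.percentile(m,[1,50,99],axis=0).round(4).tolist())
E
```

```text
eqA 118 ((600.3, -231.8), (67.1, 107.7), 174.9)
eqB 113 ((594.0, -301.0), (66.3, 106.8), 174.7)
plain 143 ((603.4, 219.2), (113.2, 155.0), 96.2)
small 130 ((633.4, 50.8), (52.3, 102.4), 0.1)
large 128 ((674.6, 6.0), (134.5, 261.8), 144.3)
[215, 215, 215, 210, 199, 192, 200, 211, 215, 215, 213, 202, 191, 185, 191, 202, 212, 215, 216, 215, 216, 215, 215, 215, 216, 215, 215]
46
forceps ((434.2, 162.3), (15.9, 82.8), 99.1)
carton 1815 0.4554 [[0.3959, 0.2559, 0.0169], [0.4124, 0.3321, 0.0294], [0.4292, 0.3669, 0.4554]]
eyep 527 0.4554 [[0.4035, -0.0279, 0.0072], [0.4303, -0.0097, 0.0283], [0.4463, 0.1895, 0.3486]]
can 915 0.4556 [[0.4169, -0.3834, 0.0084], [0.4334, -0.3585, 0.0636], [0.4518, -0.3496, 0.0666]]
cov 395 0.4556 [[0.3997, -0.2051, 0.0076], [0.4264, -0.1901, 0.013], [0.4415, -0.1251, 0.4556]]
timer 691 0.4556 [[0.4416, -0.4997, 0.0077], [0.5431, -0.4558, 0.0199], [0.5593, -0.2052, 0.3383]]
```

Run:
```python
from h import *
rows([((0.434,0.163,0.17),98.5,40)])
```

```text
[[-4.3, 8.5, 37.5, -0.0, 0.0, -0.037], [-4.6, 8.4, 37.5, -0.0, 0.0, -0.036], [-4.9, 8.2, 37.4, -0.0, 0.0, -0.037], [-5.2, 8.0, 37.5, -0.0, 0.0, -0.036], [0, 0, 0, 0, 0, 0]]
```

>>> {"name": "send_rows", "arguments": {
  "rows": [
    [[-4.3,8.5,37.5,0,0,-0.037],[-4.6,8.4,37.5,0,0,-0.036],[-4.9,8.2,37.4,0,0,-0.037],[-5.2,8.0,37.5,0,0,-0.036],[0,0,0,0,0,0]]
  ],
  "gripper": 55
}}

```text
time_s: 3.25
ee_pos: [0.4321, 0.1607, 0.1666]
orientation: [[-0.144, 0.99, -0.007], [0.99, 0.144, -0.002], [-0.001, -0.007, -1.0]]
ft_force: [-0.1, 0.4, 0.5]
gripper_width: 0.0471
grasp_force: 0.0
```

Run:
```python
from m import *
state()
p,d=imaging.get_image("wrist"); c=imaging.get_calibration("wrist"); np.savez("pics/w3.npz",p=p,d=d,**c); cv2.imwrite("pics/w3.png",p[:,:,::-1])
P=cloud(c,d); g=cv2.cvtColor(p,cv2.COLOR_RGB2GRAY).astype(int)
m=(P[...,0]>.40)&(P[...,0]<.47)&(P[...,1]>.06)&(P[...,1]<.27)&(P[...,2]<.02)&(P[...,2]>-.02)
bg=np.median(g[m]); mm=m&(g<bg-15); mm=cv2.morphologyEx(mm.astype(np.uint8),cv2.MORPH_CLOSE,np.ones((9,9)))
n,l,st,ce=cv2.connectedComponentsWithStats(mm); 
for k in range(1,n):
    if st[k,4]>150:
        v,u=np.nonzero(l==k); print(st[k],wrect(c,np.stack([u,v],1),0.004))
```

```text
t 3.25 p [0.4321 0.1607 0.1666] yaw 98.28 tilt [-0.0067 -0.0018] w 0.0471 gf 0.0 F [-0.1  0.4  0.5]
[ 286  107   53  132 2600] ((423.0, 171.3), (48.5, 122.7), 92.2)
```

View pics/w3.png

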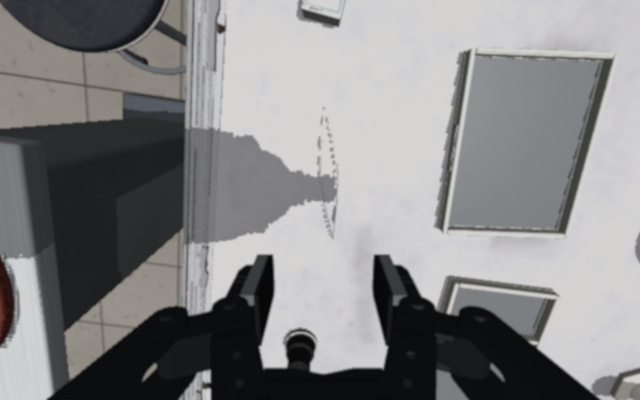

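The forceps run from (324,107) to (333,237), about 318 to 337 wide around row 175, with the gripper's shadow beside them.

Run:
```python
from m import *
p,d,c=load("w3")
for u,v in((324,107),(333,237),(318,170),(337,170)): print(onplane(c,u,v,.004).round(4))
g=cv2.cvtColor(p,cv2.COLOR_RGB2GRAY).astype(int)
for v in range(102,245,8): print(v,g[v,308:348].tolist())
print(c['xyz'],readout.get_obs()['ee_pos'])
```

```text
[0.4227 0.2327 0.004 ]
[0.4492 0.1122 0.004 ]
[0.4252 0.1765 0.004 ]
[0.4427 0.1791 0.004 ]
102 [212, 211, 212, 212, 211, 212, 212, 212, 212, 212, 211, 212, 212, 213, 212, 212, 212, 212, 212, 211, 211, 211, 211, 211, 211, 210, 210, 210, 210, 210, 210, 210, 210, 210, 210, 211, 211, 210, 212, 210]
110 [212, 212, 211, 211, 212, 213, 211, 212, 212, 212, 212, 212, 213, 211, 207, 200, 203, 209, 212, 212, 212, 212, 211, 212, 212, 212, 212, 212, 211, 211, 212, 212, 211, 212, 212, 212, 212, 212, 212, 212]
118 [212, 211, 211, 212, 212, 212, 212, 212, 212, 212, 211, 210, 199, 177, 173, 192, 199, 181, 162, 176, 200, 210, 211, 212, 212, 212, 212, 212, 212, 212, 213, 212, 211, 213, 212, 212, 212, 212, 212, 212]
126 [212, 212, 212, 212, 212, 211, 212, 212, 212, 212, 213, 211, 210, 207, 207, 208, 210, 206, 192, 182, 192, 207, 212, 212, 212, 212, 211, 212, 212, 212, 212, 212, 212, 212, 211, 212, 212, 211, 212, 212]
134 [212, 212, 212, 212, 212, 212, 212, 212, 212, 212, 212, 211, 212, 212, 212, 212, 213, 211, 206, 186, 159, 151, 168, 187, 200, 209, 212, 212, 212, 212, 212, 212, 212, 213, 212, 212, 212
[... 2051 characters left out ...]
 211, 212, 211]
222 [210, 210, 210, 209, 209, 209, 208, 208, 208, 207, 206, 206, 205, 205, 204, 201, 192, 182, 178, 176, 172, 181, 197, 199, 182, 160, 162, 186, 202, 206, 205, 204, 205, 204, 205, 206, 207, 208, 209, 209]
230 [211, 211, 210, 211, 210, 211, 210, 210, 210, 210, 210, 210, 210, 210, 210, 210, 210, 209, 205, 193, 176, 163, 163, 175, 183, 181, 187, 200, 204, 204, 204, 204, 205, 205, 206, 207, 208, 208, 207, 207]
238 [209, 211, 210, 210, 211, 211, 211, 212, 212, 212, 212, 212, 212, 212, 212, 212, 211, 211, 211, 211, 210, 208, 203, 191, 181, 189, 201, 206, 205, 204, 203, 204, 204, 204, 204, 204, 204, 204, 204, 205]
[0.42255308 0.23651562 0.30469086] [0.43292619 0.16152756 0.16910866]
```

```bash
cat >> h.py <<'E'
def go(way,wmax=8):
    """rows from the last commanded pose kept in cmd.npz"""
    z=np.load("cmd.npz"); p,R=rows(way,z['p'],z['R'],wmax=wmax)
    o=readout.get_obs(); print("cmd-meas mm",((z['p']-o['ee_pos'])*1000).round(1))
    np.savez("cmd.npz",p=p,R=R)
E
python3 - <<'E'
from h import *
np.savez("cmd.npz",p=np.array([.434,.163,.17]),R=Rdown(98.5))
go([((.436,.1725,.06),102.4,30),((.436,.1725,.011),102.4,17)])
E
```

```text
[[2.3, 0.8, 27.5, 0.0, 0.0, -0.017], [2.3, 0.9, 27.5, 0.0, 0.0, -0.017], [2.2, 0.9, 27.5, 0.0, 0.0, -0.017], [2.2, 1.0, 27.5, 0.0, 0.0, -0.017], [0.0, 0.0, 16.3, 0.0, 0.0, -0.0]]
[[0.0, 0.0, 16.4, 0.0, 0.0, -0.0], [0.0, 0.0, 16.3, 0.0, 0.0, -0.0], [0, 0, 0, 0, 0, 0], [0, 0, 0, 0, 0, 0], [0, 0, 0, 0, 0, 0]]
cmd-meas mm [1.1 1.5 0.9]
```

>>> {"name": "send_rows", "arguments": {
  "rows": [
    [[2.3,0.8,27.5,0,0,-0.017],[2.3,0.9,27.5,0,0,-0.017],[2.2,0.9,27.5,0,0,-0.017],[2.2,1.0,27.5,0,0,-0.017],[0,0,16.3,0,0,0]]
  ]
}}

```text
time_s: 3.8
ee_pos: [0.4369, 0.1728, 0.0445]
orientation: [[-0.213, 0.977, 0.001], [0.977, 0.213, 0.0], [0.0, 0.001, -1.0]]
ft_force: [0.2, -0.9, 0.2]
gripper_width: 0.047
grasp_force: 0.0
```

>>> {"name": "send_rows", "arguments": {
  "rows": [
    [[0,0,16.4,0,0,0],[0,0,16.3,0,0,0],[0,0,0,0,0,0],[0,0,0,0,0,0],[0,0,0,0,0,0]]
  ]
}}

```text
time_s: 4.3
ee_pos: [0.4374, 0.1731, 0.0127]
orientation: [[-0.214, 0.977, 0.002], [0.977, 0.214, 0.001], [0.0, 0.002, -1.0]]
ft_force: [-0.3, 0.1, -0.1]
gripper_width: 0.0471
grasp_force: 0.0
```

>>> {"name": "send_rows", "arguments": {
  "rows": [
    [[0,0,0,0,0,0],[0,0,0,0,0,0],[0,0,0,0,0,0],[0,0,0,0,0,0],[0,0,0,0,0,0]]
  ],
  "gripper": 0,
  "grip_force": 40
}}

```text
time_s: 4.8
ee_pos: [0.4365, 0.1731, 0.0119]
orientation: [[-0.214, 0.977, 0.001], [0.977, 0.214, 0.0], [-0.0, 0.001, -1.0]]
ft_force: [-2.1, -0.2, 8.1]
gripper_width: 0.0152
grasp_force: 39.0
```

>>> {"name": "send_rows", "arguments": {
  "rows": [
    [[0,0,0,0,0,0],[0,0,0,0,0,0],[0,0,0,0,0,0],[0,0,0,0,0,0],[0,0,0,0,0,0]]
  ]
}}

```text
time_s: 5.3
ee_pos: [0.4365, 0.1731, 0.0119]
orientation: [[-0.214, 0.977, 0.001], [0.977, 0.214, 0.0], [-0.0, 0.001, -1.0]]
ft_force: [-1.3, -1.3, 9.2]
gripper_width: 0.0155
grasp_force: 39.0
```

Run:
```python
from h import *
state()
go([((.436,.1725,.07),102.4,20),((.6034,.2192,.07),96.0,40),((.6034,.2192,.024),96.0,15)])
```

```text
t 5.3 p [0.4365 0.1731 0.0119] yaw 102.38 tilt [0.0009 0.0001] w 0.0155 gf 39.0 F [-1.3 -1.3  9.2]
[[0.0, 0.0, -19.7, 0.0, 0.0, -0.0], [0.0, 0.0, -19.6, 0.0, 0.0, -0.0], [0.0, 0.0, -19.7, 0.0, 0.0, -0.0], [1.9, 34.7, 0.0, 0.0, 0.0, 0.022], [2.7, 34.7, 0.0, 0.0, 0.0, 0.022]]
[[3.5, 34.6, 0.0, 0.0, 0.0, 0.023], [4.3, 34.5, 0.0, 0.0, 0.0, 0.022], [5.0, 34.3, 0.0, 0.0, 0.0, 0.023], [-0.0, 0.0, 11.5, 0.0, 0.0, -0.0], [-0.0, 0.0, 11.5, 0.0, 0.0, -0.0]]
[[-0.0, 0.0, 11.5, 0.0, 0.0, -0.0], [-0.0, 0.0, 11.5, 0.0, 0.0, -0.0], [0, 0, 0, 0, 0, 0], [0, 0, 0, 0, 0, 0], [0, 0, 0, 0, 0, 0]]
cmd-meas mm [-0.5 -0.6 -0.9]
```

>>> {"name": "send_rows", "arguments": {
  "rows": [
    [[0,0,-19.7,0,0,0],[0,0,-19.6,0,0,0],[0,0,-19.7,0,0,0],[1.9,34.7,0,0,0,0.022],[2.7,34.7,0,0,0,0.022]]
  ]
}}

```text
time_s: 5.8
ee_pos: [0.504, 0.192, 0.0714]
orientation: [[-0.17, 0.985, 0.001], [0.985, 0.17, 0.0], [0.0, 0.001, -1.0]]
ft_force: [-0.1, 0.2, -0.4]
gripper_width: 0.0149
grasp_force: 39.6
```

>>> {"name": "send_rows", "arguments": {
  "rows": [
    [[3.5,34.6,0,0,0,0.023],[4.3,34.5,0,0,0,0.022],[5.0,34.3,0,0,0,0.023],[0,0,11.5,0,0,0],[0,0,11.5,0,0,0]]
  ]
}}

```text
time_s: 6.3
ee_pos: [0.6036, 0.2198, 0.0464]
orientation: [[-0.104, 0.995, -0.0], [0.995, 0.104, 0.0], [0.0, -0.0, -1.0]]
ft_force: [-0.8, 0.4, -0.2]
gripper_width: 0.015
grasp_force: 39.6
```

>>> {"name": "send_rows", "arguments": {
  "rows": [
    [[0,0,11.5,0,0,0],[0,0,11.5,0,0,0],[0,0,0,0,0,0],[0,0,0,0,0,0],[0,0,0,0,0,0]]
  ]
}}

```text
time_s: 6.8
ee_pos: [0.6037, 0.2198, 0.0247]
orientation: [[-0.104, 0.995, 0.001], [0.995, 0.104, 0.0], [0.0, 0.001, -1.0]]
ft_force: [0.9, 0.4, 0.2]
gripper_width: 0.0149
grasp_force: 39.6
```

Run:
```python
from h import *
state()
p,d=imaging.get_image("wrist"); c=imaging.get_calibration("wrist"); np.savez("pics/w4.npz",p=p,d=d,**c); cv2.imwrite("pics/w4.png",p[:,:,::-1])
```

```text
t 6.8 p [0.6037 0.2198 0.0247] yaw 95.96 tilt [0.0008 0.0002] w 0.0149 gf 39.6 F [0.9 0.4 0.2]
```

View pics/w4.png

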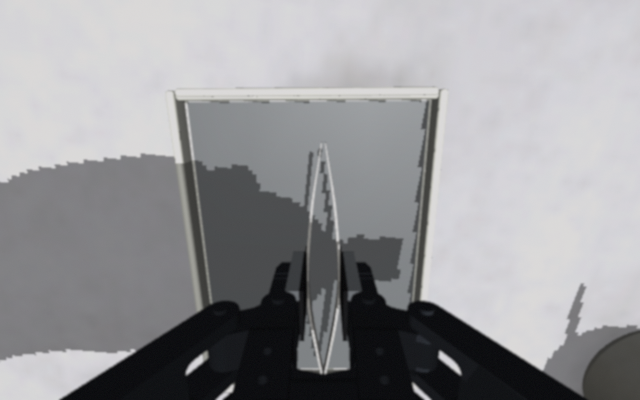

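The forceps are held, aligned with the tray. The far tip is at (323,145), the near tip at (323,373), the far wall's inner edge at row 98 and the near wall at about row 370.

Run:
```python
from m import *
p,d,c=load("w4"); o=np.array([.6037,.2198,0]); R=Rdown(95.96)
for u,v,z in((323,145,.018),(323,373,.018),(312,98,.004),(311,370,.016),(170,95,.016),(444,95,.016),(187,104,.004),(428,100,.004)): q=onplane(c,u,v,z); print(q.round(4),((q-o)@R*1000).round(1)[:2])
go([((.6034,.2192,.016),96.0,2)])
```

```text
[0.5977 0.2778 0.018 ] [58.3  0. ]
[0.6103 0.1563 0.018 ] [-63.8   0. ]
[0.5908 0.2965 0.004 ] [77.7 -4.9]
[0.6038 0.1557 0.016 ] [-63.7  -6.5]
[0.5322 0.2915 0.016 ] [ 78.7 -63.7]
[0.6457 0.3033 0.016 ] [78.7 50.5]
[0.5345 0.2881 0.004 ] [ 75.1 -61.8]
[0.6431 0.3011 0.004 ] [76.8 47.7]
[[-0.0, 0.0, 1.6, 0.0, 0.0, -0.0], [-0.0, 0.0, 1.6, 0.0, 0.0, -0.0], [-0.0, 0.0, 1.6, 0.0, 0.0, -0.0], [-0.0, 0.0, 1.6, 0.0, 0.0, -0.0], [-0.0, 0.0, 1.6, 0.0, 0.0, -0.0]]
cmd-meas mm [-0.4 -0.6 -0.8]
```

>>> {"name": "send_rows", "arguments": {
  "rows": [
    [[2,-3,0,0,0,0],[2,-3,0,0,0,0],[0,0,2,0,0,0],[0,0,2,0,0,0],[0,0,1,0,0,0]]
  ]
}}

```text
time_s: 7.35
ee_pos: [0.5969, 0.2231, 0.0188]
orientation: [[-0.104, 0.995, -0.0], [0.995, 0.104, -0.0], [-0.0, -0.0, -1.0]]
ft_force: [-0.3, -0.1, -0.5]
gripper_width: 0.0149
grasp_force: 39.6
```

>>> {"name": "send_rows", "arguments": {
  "rows": [
    [[0,0,1,0,0,0],[0,0,1,0,0,0],[0,0,0.5,0,0,0],[0,0,0.5,0,0,0],[0,0,0,0,0,0]]
  ]
}}

```text
time_s: 7.85
ee_pos: [0.597, 0.2231, 0.0161]
orientation: [[-0.104, 0.995, -0.0], [0.995, 0.104, -0.0], [0.0, -0.0, -1.0]]
ft_force: [0.0, 0.1, -1.1]
gripper_width: 0.015
grasp_force: 39.6
```

>>> {"name": "send_rows", "arguments": {
  "rows": [
    [[0,0,0.4,0,0,0],[0,0,0.4,0,0,0],[0,0,0,0,0,0],[0,0,0,0,0,0],[0,0,0,0,0,0]]
  ]
}}

```text
time_s: 8.35
ee_pos: [0.5971, 0.2231, 0.016]
orientation: [[-0.104, 0.995, 0.0], [0.995, 0.104, 0.0], [-0.0, 0.0, -1.0]]
ft_force: [-2.6, -0.2, 6.6]
gripper_width: 0.015
grasp_force: 40.4
```

```bash
python3 -c "
from h import *
state()"
```

```text
t 8.35 p [0.5971 0.2231 0.016 ] yaw 95.96 tilt [0.0003 0.    ] w 0.015 gf 40.4 F [-2.6 -0.2  6.6]
```

Run:
```python
from h import *
np.savez("cmd.npz",p=np.array([.597,.2231,.0152]),R=Rdown(96))
go([((.597,.2231,.0252),96,5),((.597,.2231,.10),96,30),((.432,-.02,.20),84.8,45)])
```

```text
[[0.0, 0.0, -5.0, 0.0, 0.0, 0.0], [0.0, 0.0, -5.0, 0.0, 0.0, 0.0], [0.0, 0.0, -24.9, 0.0, 0.0, 0.0], [0.0, 0.0, -25.0, 0.0, 0.0, 0.0], [0.0, 0.0, -24.9, 0.0, 0.0, 0.0]]
[[-32.1, -27.1, -14.3, 0.0, 0.0, 0.028], [-32.8, -26.2, -14.3, 0.0, 0.0, 0.028], [-33.5, -25.2, -14.3, 0.0, 0.0, 0.028], [-34.2, -24.3, -14.3, 0.0, 0.0, 0.028], [-34.9, -23.3, -14.3, 0.0, 0.0, 0.028]]
[[-35.6, -22.3, -14.2, 0.0, 0.0, 0.028], [-36.1, -21.3, -14.3, 0.0, 0.0, 0.027], [0, 0, 0, 0, 0, 0], [0, 0, 0, 0, 0, 0], [0, 0, 0, 0, 0, 0]]
cmd-meas mm [-0.1  0.  -0.8]
```

>>> {"name": "send_rows", "arguments": {
  "rows": [
    [[0,0,0,0,0,0],[0,0,0,0,0,0],[0,0,0,0,0,0],[0,0,0,0,0,0],[0,0,0,0,0,0]]
  ],
  "gripper": 50
}}

```text
time_s: 8.85
ee_pos: [0.597, 0.2231, 0.0152]
orientation: [[-0.104, 0.995, -0.0], [0.995, 0.104, -0.0], [-0.0, -0.0, -1.0]]
ft_force: [0.3, 0.5, 0.2]
gripper_width: 0.0427
grasp_force: 0.0
```

>>> {"name": "send_rows", "arguments": {
  "rows": [
    [[0,0,-5,0,0,0],[0,0,-5,0,0,0],[0,0,-24.9,0,0,0],[0,0,-25,0,0,0],[0,0,-24.9,0,0,0]]
  ]
}}

```text
time_s: 9.35
ee_pos: [0.597, 0.2231, 0.1015]
orientation: [[-0.104, 0.995, 0.0], [0.995, 0.104, 0.0], [0.0, 0.0, -1.0]]
ft_force: [0.1, -0.1, -1.2]
gripper_width: 0.0428
grasp_force: 0.0
```

>>> {"name": "send_rows", "arguments": {
  "rows": [
    [[-32.1,-27.1,-14.3,0,0,0.028],[-32.8,-26.2,-14.3,0,0,0.028],[-33.5,-25.2,-14.3,0,0,0.028],[-34.2,-24.3,-14.3,0,0,0.028],[-34.9,-23.3,-14.3,0,0,0.028]]
  ],
  "gripper": 70
}}

```text
time_s: 9.85
ee_pos: [0.478, 0.0485, 0.1727]
orientation: [[0.037, 0.999, 0.001], [0.999, -0.037, -0.0], [-0.0, 0.001, -1.0]]
ft_force: [0.8, -0.5, -0.3]
gripper_width: 0.0597
grasp_force: 0.0
```

>>> {"name": "send_rows", "arguments": {
  "rows": [
    [[-35.6,-22.3,-14.2,0,0,0.028],[-36.1,-21.3,-14.3,0,0,0.027],[0,0,0,0,0,0],[0,0,0,0,0,0],[0,0,0,0,0,0]]
  ]
}}

```text
time_s: 10.35
ee_pos: [0.4323, -0.0195, 0.2002]
orientation: [[0.09, 0.996, 0.0], [0.996, -0.09, 0.0], [0.0, 0.0, -1.0]]
ft_force: [0.0, -0.0, -0.1]
gripper_width: 0.0603
grasp_force: 0.0
```

Run:
```python
from m import *
state()
p,d=imaging.get_image("wrist"); c=imaging.get_calibration("wrist"); np.savez("pics/w5.npz",p=p,d=d,**c); cv2.imwrite("pics/w5.png",p[:,:,::-1])
```

```text
t 10.35 p [ 0.4323 -0.0195  0.2002] yaw 84.81 tilt [0.0005 0.0001] w 0.0603 gf 0.0 F [ 0.  -0.  -0.1]
```

View pics/w5.png

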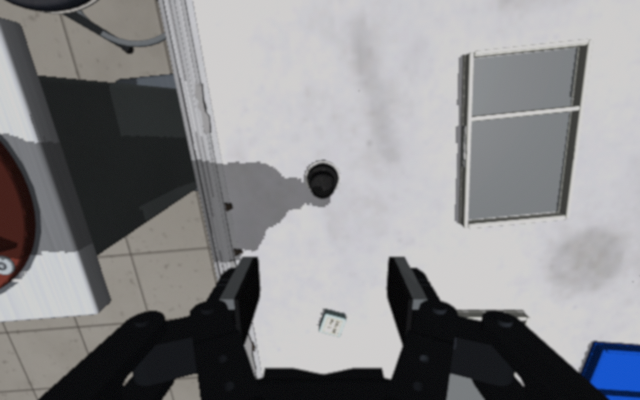

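The eyepiece's foot is at about (321,177) with its top just below at (323,181). The unequal tray spans (460–588, 42–225), with the small bay on the far side.

Run:
```python
from m import *
p,d,c=load("w5"); g=cv2.cvtColor(p,cv2.COLOR_RGB2GRAY).astype(int)
P=cloud(c,d)
S=P[155:205,295:350].reshape(-1,3); T=S[S[:,2]>.005]
print("raised",len(T),np.percentile(T,[1,50,99],axis=0).round(4).tolist())
for lo,hi in((.005,.012),(.012,.02),(.02,.03),(.03,.04),(.04,.05)):
    t=T[(T[:,2]>lo)&(T[:,2]<=hi)]
    if len(t)>8: (x,y),r=cv2.minEnclosingCircle((t[:,:2]*1000).astype(np.float32)); print(lo,len(t),round(x,1),round(y,1),round(2*r,1),t[:,:2].min(0).round(4),t[:,:2].max(0).round(4))
for k,s in {"small":(525,75),"large":(520,165)}.items():
    pts=comp(abs(g-g[s[1],s[0]])<25,s); print(k,wrect(c,pts,.004))
```

```text
raised 1044 [[0.4146, -0.027, 0.0064], [0.432, -0.0116, 0.0369], [0.4481, 0.0561, 0.3356]]
0.005 215 431.4 -16.4 36.2 [ 0.4139 -0.0304] [0.4491 0.0017]
0.012 64 431.6 -15.7 30.3 [ 0.4173 -0.0222] [ 0.4466 -0.0012]
0.02 209 431.5 -16.1 29.8 [ 0.4167 -0.0257] [ 0.4463 -0.0016]
0.03 381 431.4 -15.4 22.5 [ 0.4206 -0.0267] [ 0.4423 -0.0047]
0.04 160 431.4 -16.6 23.7 [ 0.4203 -0.0281] [ 0.4428 -0.0048]
small ((634.0, 58.6), (55.8, 103.9), 0.2)
large ((634.7, -27.1), (103.7, 108.4), 90.3)
```

Run:
```python
from h import *
go([((.4314,-.016,.08),84.8,40),((.4314,-.016,.021),84.8,15)])
print()
go([((.4314,-.016,.021),84.8,15),((.4314,-.016,.10),84.8,27),((.600,-.232,.10),84.8,40),((.600,-.232,.033),84.8,17)])
```

```text
[[1.0, -0.2, 30.0, 0.0, 0.0, 0.0], [1.0, -0.3, 30.0, 0.0, 0.0, 0.0], [0.9, -0.2, 30.0, 0.0, 0.0, 0.0], [1.0, -0.3, 30.0, 0.0, 0.0, 0.0], [-0.0, 0.0, 14.8, 0.0, 0.0, 0.0]]
[[-0.0, 0.0, 14.7, 0.0, 0.0, 0.0], [-0.0, 0.0, 14.8, 0.0, 0.0, 0.0], [-0.0, 0.0, 14.7, 0.0, 0.0, 0.0], [0, 0, 0, 0, 0, 0], [0, 0, 0, 0, 0, 0]]
cmd-meas mm [-0.2 -0.8  0. ]

[[-0.0, 0.0, 0.0, 0.0, 0.0, 0.0], [-0.0, 0.0, -26.3, 0.0, 0.0, 0.0], [-0.0, 0.0, -26.3, 0.0, 0.0, 0.0], [-0.0, 0.0, -26.4, 0.0, 0.0, 0.0], [-28.6, 26.8, 0.0, 0.0, 0.0, 0.0]]
[[-28.6, 26.8, 0.0, 0.0, 0.0, 0.0], [-28.5, 26.8, 0.0, 0.0, 0.0, 0.0], [-28.6, 26.7, 0.0, 0.0, 0.0, 0.0], [-28.5, 26.8, 0.0, 0.0, 0.0, 0.0], [-28.6, 26.7, 0.0, 0.0, 0.0, 0.0]]
[[-28.5, 26.8, 0.0, 0.0, 0.0, 0.0], [-0.0, -0.0, 16.8, 0.0, 0.0, 0.0], [-0.0, -0.0, 16.7, 0.0, 0.0, 0.0], [-0.0, -0.0, 16.8, 0.0, 0.0, 0.0], [-0.0, -0.0, 16.7, 0.0, 0.0, 0.0]]
cmd-meas mm [  -0.8    3.2 -179. ]
```

>>> {"name": "send_rows", "arguments": {
  "rows": [
    [[1,-0.2,30,0,0,0],[1,-0.3,30,0,0,0],[0.9,-0.2,30,0,0,0],[1,-0.3,30,0,0,0],[0,0,14.8,0,0,0]]
  ]
}}

```text
time_s: 10.9
ee_pos: [0.4299, -0.0145, 0.0627]
orientation: [[0.089, 0.996, -0.004], [0.996, -0.089, 0.001], [0.001, -0.004, -1.0]]
ft_force: [-0.4, -0.3, 0.1]
gripper_width: 0.0597
grasp_force: 0.0
```

>>> {"name": "send_rows", "arguments": {
  "rows": [
    [[0,0,14.7,0,0,0],[0,0,14.8,0,0,0],[0,0,14.7,0,0,0],[0,0,0,0,0,0],[0,0,0,0,0,0]]
  ]
}}

```text
time_s: 11.4
ee_pos: [0.4311, -0.0152, 0.0209]
orientation: [[0.09, 0.996, -0.001], [0.996, -0.09, 0.0], [0.0, -0.001, -1.0]]
ft_force: [-0.3, -1.0, 0.8]
gripper_width: 0.0595
grasp_force: 0.0
```

>>> {"name": "send_rows", "arguments": {
  "rows": [
    [[0,0,0,0,0,0],[0,0,0,0,0,0],[0,0,0,0,0,0],[0,0,0,0,0,0],[0,0,0,0,0,0]]
  ],
  "gripper": 0,
  "grip_force": 30
}}

```text
time_s: 11.9
ee_pos: [0.4319, -0.0158, 0.0219]
orientation: [[0.091, 0.996, 0.001], [0.996, -0.091, 0.0], [0.0, 0.001, -1.0]]
ft_force: [-0.4, 0.7, 5.6]
gripper_width: 0.0287
grasp_force: 29.2
```

>>> {"name": "send_rows", "arguments": {
  "rows": [
    [[0,0,0,0,0,0],[0,0,0,0,0,0],[0,0,0,0,0,0],[0,0,0,0,0,0],[0,0,0,0,0,0]]
  ]
}}

```text
time_s: 12.4
ee_pos: [0.4319, -0.0159, 0.0219]
orientation: [[0.091, 0.996, 0.001], [0.996, -0.091, 0.0], [0.0, 0.001, -1.0]]
ft_force: [-0.5, 1.6, 5.4]
gripper_width: 0.029
grasp_force: 29.2
```

>>> {"name": "send_rows", "arguments": {
  "rows": [
    [[0,0,-2,0,0,0],[0,0,-24.3,0,0,0],[0,0,-26.3,0,0,0],[0,0,-26.4,0,0,0],[-28.6,26.8,0,0,0,0]]
  ]
}}

```text
time_s: 12.9
ee_pos: [0.4548, -0.0451, 0.1032]
orientation: [[0.088, 0.996, 0.002], [0.996, -0.088, 0.0], [0.001, 0.002, -1.0]]
ft_force: [2.5, -0.4, -0.5]
gripper_width: 0.0286
grasp_force: 29.5
```

>>> {"name": "send_rows", "arguments": {
  "rows": [
    [[-28.6,26.8,0,0,0,0],[-28.5,26.8,0,0,0,0],[-28.6,26.7,0,0,0,0],[-28.5,26.8,0,0,0,0],[-28.6,26.7,0,0,0,0]]
  ]
}}

```text
time_s: 13.4
ee_pos: [0.5763, -0.2026, 0.1004]
orientation: [[0.091, 0.996, 0.0], [0.996, -0.091, -0.0], [-0.0, 0.0, -1.0]]
ft_force: [0.4, 0.4, -0.6]
gripper_width: 0.0285
grasp_force: 29.5
```

>>> {"name": "send_rows", "arguments": {
  "rows": [
    [[-28.5,26.8,0,0,0,0],[0,0,0,0,0,0],[0,0,0,0,0,0],[0,0,0,0,0,0],[0,0,0,0,0,0]]
  ]
}}

```text
time_s: 13.9
ee_pos: [0.5992, -0.2311, 0.1003]
orientation: [[0.09, 0.996, -0.0], [0.996, -0.09, 0.0], [0.0, -0.001, -1.0]]
ft_force: [1.2, -0.5, -0.5]
gripper_width: 0.0287
grasp_force: 29.5
```

Run:
```python
from m import *
state()
p,d=imaging.get_image("wrist"); c=imaging.get_calibration("wrist"); np.savez("pics/w6.npz",p=p,d=d,**c); cv2.imwrite("pics/w6.png",p[:,:,::-1])
```

```text
t 13.9 p [ 0.5992 -0.2311  0.1003] yaw 84.83 tilt [-0.0005  0.0003] w 0.0287 gf 29.5 F [ 1.2 -0.5 -0.5]
```

View pics/w6.png

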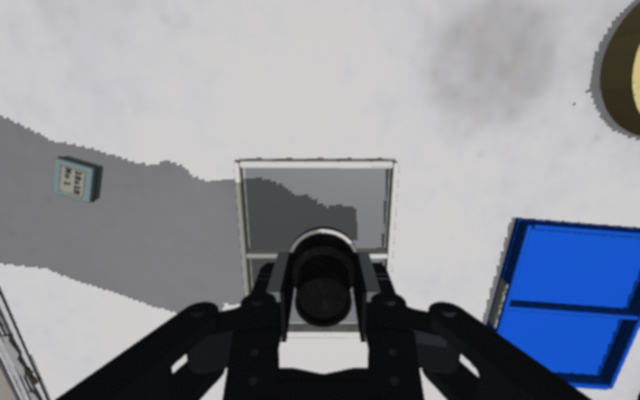

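The eyepiece is held upright. The bay below spans cols 243–390, from the far wall at row 165 to the divider at row 255.

Run:
```python
from m import *
p,d,c=load("w6")
for u,v,z in((237,160,.016),(395,160,.016),(245,256,.015),(388,256,.015)): print(onplane(c,u,v,z).round(4))
A=np.mean([onplane(c,u,v,z) for u,v,z in((237,160,.016),(395,160,.016))],0); B=np.mean([onplane(c,u,v,z) for u,v,z in((245,256,.015),(388,256,.015))],0)
print(A,B)
```

```text
[ 0.5453 -0.1872  0.016 ]
[ 0.6511 -0.1968  0.016 ]
[ 0.5389 -0.2585  0.015 ]
[ 0.6443 -0.268   0.015 ]
[ 0.59819599 -0.1920099   0.016     ] [ 0.5916188 -0.2632595  0.015    ]
```

>>> {"name": "send_rows", "arguments": {
  "rows": [
    [[2,-4,15,0,0,0],[0,0,15,0,0,0],[0,0,15,0,0,0],[0,0,15,0,0,0],[0,0,10,0,0,0]]
  ]
}}

```text
time_s: 14.45
ee_pos: [0.5953, -0.2288, 0.0294]
orientation: [[0.09, 0.996, -0.001], [0.996, -0.09, 0.0], [0.0, -0.001, -1.0]]
ft_force: [0.1, 1.3, -0.7]
gripper_width: 0.0289
grasp_force: 29.5
```

>>> {"name": "send_rows", "arguments": {
  "rows": [
    [[0,0,1,0,0,0],[0,0,1,0,0,0],[0,0,1,0,0,0],[0,0,0.5,0,0,0],[0,0,0,0,0,0]]
  ]
}}

```text
time_s: 14.95
ee_pos: [0.5961, -0.2298, 0.0271]
orientation: [[0.091, 0.996, 0.001], [0.996, -0.091, -0.0], [-0.0, 0.001, -1.0]]
ft_force: [-0.3, -0.2, -0.3]
gripper_width: 0.0286
grasp_force: 29.5
```

>>> {"name": "send_rows", "arguments": {
  "rows": [
    [[0,0,0.4,0,0,0],[0,0,0.4,0,0,0],[0,0,0,0,0,0],[0,0,0,0,0,0],[0,0,0,0,0,0]]
  ]
}}

```text
time_s: 15.45
ee_pos: [0.596, -0.2297, 0.026]
orientation: [[0.091, 0.996, 0.0], [0.996, -0.091, -0.0], [-0.0, 0.0, -1.0]]
ft_force: [-0.6, 0.5, 2.9]
gripper_width: 0.0288
grasp_force: 30.1
```

>>> {"name": "send_rows", "arguments": {
  "rows": [
    [[0,0,0,0,0,0],[0,0,0,0,0,0],[0,0,0,0,0,0],[0,0,0,0,0,0],[0,0,0,0,0,0]]
  ],
  "gripper": 60
}}

```text
time_s: 15.95
ee_pos: [0.5959, -0.2296, 0.0257]
orientation: [[0.091, 0.996, -0.0], [0.996, -0.091, 0.0], [0.0, -0.0, -1.0]]
ft_force: [0.5, 0.7, -0.2]
gripper_width: 0.0511
grasp_force: 0.0
```

Run:
```python
from h import *
state()
np.savez("cmd.npz",p=np.array([.596,-.2297,.0257]),R=Rdown(84.8))
go([((.596,-.2297,.0357),84.8,5),((.596,-.2297,.12),84.8,30),((.433,-.362,.20),84.8,45)])
```

```text
t 15.95 p [ 0.5959 -0.2296  0.0257] yaw 84.78 tilt [-0.0001  0.0001] w 0.0511 gf 0.0 F [ 0.5  0.7 -0.2]
[[0.0, 0.0, -3.3, 0.0, 0.0, 0.0], [0.0, 0.0, -3.4, 0.0, 0.0, 0.0], [0.0, 0.0, -3.3, 0.0, 0.0, 0.0], [0.0, 0.0, -28.1, 0.0, 0.0, 0.0], [0.0, 0.0, -28.1, 0.0, 0.0, 0.0]]
[[0.0, 0.0, -28.1, 0.0, 0.0, 0.0], [-29.3, -30.1, -16.0, 0.0, 0.0, 0.0], [-29.3, -30.1, -16.0, 0.0, 0.0, 0.0], [-29.3, -30.0, -16.0, 0.0, 0.0, 0.0], [-29.3, -30.1, -16.0, 0.0, 0.0, 0.0]]
[[-29.3, -30.0, -16.0, 0.0, 0.0, 0.0], [0, 0, 0, 0, 0, 0], [0, 0, 0, 0, 0, 0], [0, 0, 0, 0, 0, 0], [0, 0, 0, 0, 0, 0]]
cmd-meas mm [ 0.1 -0.1 -0. ]
```

>>> {"name": "send_rows", "arguments": {
  "rows": [
    [[0,0,-3.3,0,0,0],[0,0,-3.4,0,0,0],[0,0,-3.3,0,0,0],[0,0,-28.1,0,0,0],[0,0,-28.1,0,0,0]]
  ]
}}

```text
time_s: 16.45
ee_pos: [0.5953, -0.2293, 0.0924]
orientation: [[0.091, 0.996, -0.001], [0.996, -0.091, 0.001], [0.001, -0.001, -1.0]]
ft_force: [0.0, -0.8, -0.8]
gripper_width: 0.0513
grasp_force: 0.0
```

>>> {"name": "send_rows", "arguments": {
  "rows": [
    [[0,0,-28.1,0,0,0],[-29.3,-30.1,-16,0,0,0],[-29.3,-30.1,-16,0,0,0],[-29.3,-30,-16,0,0,0],[-29.3,-30.1,-16,0,0,0]]
  ]
}}

```text
time_s: 16.95
ee_pos: [0.4642, -0.3362, 0.1852]
orientation: [[0.09, 0.996, 0.0], [0.996, -0.09, -0.001], [-0.0, 0.0, -1.0]]
ft_force: [0.8, -0.3, -0.0]
gripper_width: 0.0514
grasp_force: 0.0
```

>>> {"name": "send_rows", "arguments": {
  "rows": [
    [[-29.3,-30,-16,0,0,0],[0,0,0,0,0,0],[0,0,0,0,0,0],[0,0,0,0,0,0],[0,0,0,0,0,0]]
  ],
  "gripper": 75
}}

```text
time_s: 17.45
ee_pos: [0.4335, -0.3609, 0.1996]
orientation: [[0.089, 0.996, -0.001], [0.996, -0.089, 0.001], [0.001, -0.001, -1.0]]
ft_force: [0.2, 0.9, -0.6]
gripper_width: 0.0642
grasp_force: 0.0
```

Run:
```python
from m import *
state()
p,d=imaging.get_image("wrist"); c=imaging.get_calibration("wrist"); np.savez("pics/w7.npz",p=p,d=d,**c); cv2.imwrite("pics/w7.png",p[:,:,::-1])
P=cloud(c,d); m=(abs(P[...,0]-.433)<.05)&(abs(P[...,1]+.362)<.05)&(P[...,2]>.005)&(P[...,2]<.08); T=P[m]
for lo,hi in((.005,.02),(.02,.04),(.04,.058),(.058,.07)):
    t=T[(T[:,2]>lo)&(T[:,2]<=hi)]
    if len(t)>8: (x,y),r=cv2.minEnclosingCircle((t[:,:2]*1000).astype(np.float32)); print(lo,len(t),round(x,1),round(y,1),round(2*r,1),t[:,:2].min(0).round(4),t[:,:2].max(0).round(4))
```

```text
t 17.45 p [ 0.4335 -0.3609  0.1996] yaw 84.87 tilt [-0.0006  0.0009] w 0.0642 gf 0.0 F [ 0.2  0.9 -0.6]
0.005 82 434.7 -362.4 31.5 [ 0.4189 -0.3624] [ 0.4504 -0.3517]
0.02 136 434.6 -364.4 32.7 [ 0.4183 -0.365 ] [ 0.451  -0.3516]
0.04 96 435.2 -364.8 35.9 [ 0.4172 -0.3649] [ 0.4531 -0.3501]
0.058 1371 435.3 -368.1 36.7 [ 0.4172 -0.3858] [ 0.4531 -0.3498]
```

View pics/w7.png

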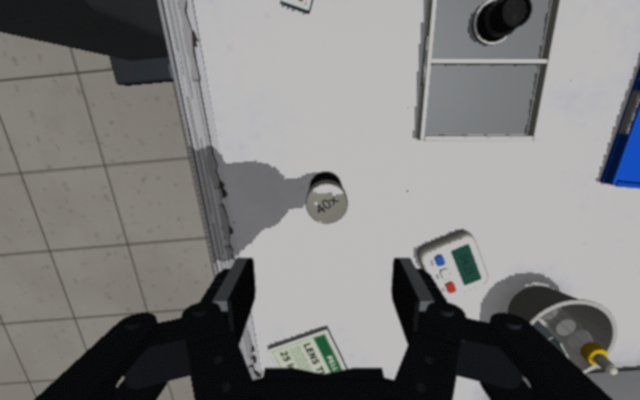

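Eyepiece is standing in bay A at (490,20). The canister lid is at (326,203), the empty bay B is centred at (483,98), and the timer is at (453,265).

Run:
```python
from m import *
go([((.4352,-.368,.105),84.8,40),((.4352,-.368,.022),84.8,17)])
print()
go([((.4352,-.368,.024),84.8,2),((.4352,-.368,.11),84.8,29),((.591,-.299,.11),84.8,40),((.591,-.299,.035),84.8,15)])
p,d,c=load("w7")
for u,v,z in((424,140,.016),(534,140,.016),(432,61,.015),(548,61,.015)): print(onplane(c,u,v,z).round(4))
```

```text
[[-1.9, 0.9, 31.7, 0.0, 0.0, 0.0], [-2.0, 0.9, 31.7, 0.0, 0.0, 0.0], [-1.9, 0.9, 31.6, 0.0, 0.0, 0.0], [-0.0, -0.0, 16.6, 0.0, 0.0, 0.0], [-0.0, -0.0, 16.6, 0.0, 0.0, 0.0]]
[[-0.0, -0.0, 16.6, 0.0, 0.0, 0.0], [-0.0, -0.0, 16.6, 0.0, 0.0, 0.0], [-0.0, -0.0, 16.6, 0.0, 0.0, 0.0], [0, 0, 0, 0, 0, 0], [0, 0, 0, 0, 0, 0]]
cmd-meas mm [-0.5 -1.1  0.4]

[[-0.0, -0.0, -1.0, 0.0, 0.0, 0.0], [-0.0, -0.0, -1.0, 0.0, 0.0, 0.0], [-0.0, -0.0, -28.7, 0.0, 0.0, 0.0], [-0.0, -0.0, -28.6, 0.0, 0.0, 0.0], [-0.0, -0.0, -28.7, 0.0, 0.0, 0.0]]
[[16.6, 29.8, 0.0, 0.0, 0.0, 0.0], [16.6, 29.8, 0.0, 0.0, 0.0, 0.0], [16.5, 29.8, 0.0, 0.0, 0.0, 0.0], [16.6, 29.8, 0.0, 0.0, 0.0, 0.0], [16.5, 29.7, 0.0, 0.0, 0.0, 0.0]]
[[0.0, 0.0, 12.5, 0.0, 0.0, 0.0], [0.0, 0.0, 12.5, 0.0, 0.0, 0.0], [0.0, 0.0, 12.5, 0.0, 0.0, 0.0], [0.0, 0.0, 12.5, 0.0, 0.0, 0.0], [0.0, 0.0, 12.5, 0.0, 0.0, 0.0]]
[[0.0, 0.0, 12.5, 0.0, 0.0, 0.0], [0, 0, 0, 0, 0, 0], [0, 0, 0, 0, 0, 0], [0, 0, 0, 0, 0, 0], [0, 0, 0, 0, 0, 0]]
cmd-meas mm [   1.7   -7.1 -177.6]
[ 0.5336 -0.3281  0.016 ]
[ 0.6385 -0.3375  0.016 ]
[ 0.5409 -0.2587  0.015 ]
[ 0.6445 -0.268   0.015 ]
```

>>> {"name": "send_rows", "arguments": {
  "rows": [
    [[-1.9,0.9,31.7,0,0,0],[-2,0.9,31.7,0,0,0],[-1.9,0.9,31.6,0,0,0],[0,0,16.6,0,0,0],[0,0,16.6,0,0,0]]
  ]
}}

```text
time_s: 18.0
ee_pos: [0.4352, -0.3667, 0.0702]
orientation: [[0.089, 0.996, -0.001], [0.996, -0.089, 0.001], [0.001, -0.001, -1.0]]
ft_force: [0.6, 0.0, 0.0]
gripper_width: 0.0641
grasp_force: 0.0
```

>>> {"name": "send_rows", "arguments": {
  "rows": [
    [[0,0,16.6,0,0,0],[0,0,16.6,0,0,0],[0,0,16.6,0,0,0],[0,0,0,0,0,0],[0,0,0,0,0,0]]
  ]
}}

```text
time_s: 18.5
ee_pos: [0.4353, -0.3673, 0.022]
orientation: [[0.09, 0.996, -0.001], [0.996, -0.09, 0.001], [0.001, -0.001, -1.0]]
ft_force: [0.8, -0.2, 0.7]
gripper_width: 0.0637
grasp_force: 0.0
```

>>> {"name": "send_rows", "arguments": {
  "rows": [
    [[0,0,0,0,0,0],[0,0,0,0,0,0],[0,0,0,0,0,0],[0,0,0,0,0,0],[0,0,0,0,0,0]]
  ],
  "gripper": 0,
  "grip_force": 40
}}

```text
time_s: 19.0
ee_pos: [0.4358, -0.3685, 0.0232]
orientation: [[0.091, 0.996, 0.002], [0.996, -0.091, -0.001], [-0.001, 0.002, -1.0]]
ft_force: [0.0, -0.0, 6.2]
gripper_width: 0.0347
grasp_force: 39.1
```

>>> {"name": "send_rows", "arguments": {
  "rows": [
    [[0,0,0,0,0,0],[0,0,0,0,0,0],[0,0,0,0,0,0],[0,0,0,0,0,0],[0,0,0,0,0,0]]
  ]
}}

```text
time_s: 19.5
ee_pos: [0.4358, -0.3685, 0.0232]
orientation: [[0.091, 0.996, 0.002], [0.996, -0.091, -0.001], [-0.001, 0.002, -1.0]]
ft_force: [0.1, 1.2, 7.0]
gripper_width: 0.0341
grasp_force: 39.1
```

>>> {"name": "send_rows", "arguments": {
  "rows": [
    [[0,0,-1,0,0,0],[0,0,-1,0,0,0],[0,0,-28.7,0,0,0],[0,0,-28.6,0,0,0],[0,0,-28.7,0,0,0]]
  ]
}}

```text
time_s: 20.0
ee_pos: [0.4347, -0.3676, 0.1109]
orientation: [[0.091, 0.996, -0.001], [0.996, -0.091, 0.001], [0.001, -0.001, -1.0]]
ft_force: [0.1, -0.2, -0.6]
gripper_width: 0.0342
grasp_force: 40.1
```

>>> {"name": "send_rows", "arguments": {
  "rows": [
    [[16.6,29.8,0,0,0,0],[16.6,29.8,0,0,0,0],[16.5,29.8,0,0,0,0],[16.6,29.8,0,0,0,0],[16.5,29.7,0,0,0,0]]
  ]
}}

```text
time_s: 20.5
ee_pos: [0.5918, -0.2981, 0.1099]
orientation: [[0.091, 0.996, -0.001], [0.996, -0.091, 0.0], [0.0, -0.001, -1.0]]
ft_force: [-0.5, -0.4, -0.1]
gripper_width: 0.0337
grasp_force: 40.1
```

>>> {"name": "send_rows", "arguments": {
  "rows": [
    [[0,0,12.5,0,0,0],[0,0,12.5,0,0,0],[0,0,12.5,0,0,0],[0,0,12.5,0,0,0],[0,0,12.5,0,0,0]]
  ]
}}

```text
time_s: 21.0
ee_pos: [0.5899, -0.2994, 0.0464]
orientation: [[0.092, 0.996, -0.001], [0.996, -0.092, 0.0], [0.0, -0.001, -1.0]]
ft_force: [0.3, 0.2, -1.1]
gripper_width: 0.0345
grasp_force: 40.2
```

>>> {"name": "send_rows", "arguments": {
  "rows": [
    [[0,0,12,0,0,0],[0,0,3,0,0,0],[0,0,2,0,0,0],[0,0,1,0,0,0],[0,0,0,0,0,0]]
  ]
}}

```text
time_s: 21.5
ee_pos: [0.5912, -0.2991, 0.03]
orientation: [[0.091, 0.996, 0.001], [0.996, -0.091, -0.0], [-0.0, 0.001, -1.0]]
ft_force: [0.2, -0.1, -1.2]
gripper_width: 0.0342
grasp_force: 40.2
```

>>> {"name": "send_rows", "arguments": {
  "rows": [
    [[0,0,0.8,0,0,0],[0,0,0.8,0,0,0],[0,0,0.6,0,0,0],[0,0,0.4,0,0,0],[0,0,0,0,0,0]]
  ]
}}

```text
time_s: 22.0
ee_pos: [0.591, -0.299, 0.0273]
orientation: [[0.091, 0.996, 0.0], [0.996, -0.091, -0.0], [-0.0, 0.0, -1.0]]
ft_force: [-0.4, 0.4, 1.9]
gripper_width: 0.0343
grasp_force: 40.3
```

>>> {"name": "send_rows", "arguments": {
  "rows": [
    [[0,0,0.3,0,0,0],[0,0,0.3,0,0,0],[0,0,0,0,0,0],[0,0,0,0,0,0],[0,0,0,0,0,0]]
  ]
}}

```text
time_s: 22.5
ee_pos: [0.591, -0.2991, 0.0272]
orientation: [[0.091, 0.996, 0.0], [0.996, -0.091, -0.0], [-0.0, 0.0, -1.0]]
ft_force: [-2.5, 1.2, 6.8]
gripper_width: 0.0348
grasp_force: 40.6
```

>>> {"name": "send_rows", "arguments": {
  "rows": [
    [[0,0,0,0,0,0],[0,0,0,0,0,0],[0,0,0,0,0,0],[0,0,0,0,0,0],[0,0,0,0,0,0]]
  ],
  "gripper": 65
}}

```text
time_s: 23.0
ee_pos: [0.5908, -0.2989, 0.0263]
orientation: [[0.091, 0.996, -0.0], [0.996, -0.091, 0.0], [0.0, -0.0, -1.0]]
ft_force: [0.1, -0.5, -0.6]
gripper_width: 0.0556
grasp_force: 0.0
```

Run:
```python
from h import *
state()
np.savez("cmd.npz",p=np.array([.591,-.299,.0265]),R=Rdown(84.8))
go([((.591,-.299,.0365),84.8,5),((.591,-.299,.15),84.8,40),((.42,.32,.20),92,48)])
```

```text
t 23.0 p [ 0.5908 -0.2989  0.0263] yaw 84.79 tilt [-0.0002  0.0001] w 0.0556 gf 0.0 F [ 0.1 -0.5 -0.6]
[[0.0, 0.0, -5.0, 0.0, 0.0, 0.0], [0.0, 0.0, -5.0, 0.0, 0.0, 0.0], [0.0, 0.0, -37.8, 0.0, 0.0, 0.0], [0.0, 0.0, -37.8, 0.0, 0.0, 0.0], [0.0, 0.0, -37.9, 0.0, 0.0, 0.0]]
[[42.9, -16.2, -3.6, 0.0, 0.0, -0.009], [43.1, -15.8, -3.6, 0.0, 0.0, -0.009], [43.2, -15.4, -3.6, 0.0, 0.0, -0.009], [43.3, -15.0, -3.6, 0.0, 0.0, -0.009], [43.5, -14.6, -3.6, 0.0, 0.0, -0.009]]
[[43.6, -14.2, -3.6, 0.0, 0.0, -0.009], [43.7, -13.8, -3.6, 0.0, 0.0, -0.009], [43.9, -13.4, -3.5, 0.0, 0.0, -0.009], [44.0, -13.1, -3.6, 0.0, 0.0, -0.009], [44.1, -12.6, -3.5, 0.0, 0.0, -0.009]]
[[44.2, -12.3, -3.6, 0.0, 0.0, -0.009], [44.3, -11.8, -3.5, 0.0, 0.0, -0.009], [44.4, -11.5, -3.6, 0.0, 0.0, -0.009], [44.6, -11.0, -3.5, 0.0, 0.0, -0.009], [0, 0, 0, 0, 0, 0]]
cmd-meas mm [ 0.2 -0.1  0.2]
```

>>> {"name": "send_rows", "arguments": {
  "rows": [
    [[0,0,-5,0,0,0],[0,0,-5,0,0,0],[0,0,-37.8,0,0,0],[0,0,-37.8,0,0,0],[0,0,-37.9,0,0,0]]
  ]
}}

```text
time_s: 23.5
ee_pos: [0.5908, -0.2989, 0.1518]
orientation: [[0.091, 0.996, 0.0], [0.996, -0.091, -0.0], [-0.0, 0.0, -1.0]]
ft_force: [0.4, -0.8, 0.2]
gripper_width: 0.0555
grasp_force: 0.0
```

>>> {"name": "send_rows", "arguments": {
  "rows": [
    [[42.9,-16.2,-3.6,0,0,-0.009],[43.1,-15.8,-3.6,0,0,-0.009],[43.2,-15.4,-3.6,0,0,-0.009],[43.3,-15,-3.6,0,0,-0.009],[43.5,-14.6,-3.6,0,0,-0.009]]
  ]
}}

```text
time_s: 24.0
ee_pos: [0.5293, -0.0764, 0.1688]
orientation: [[0.046, 0.999, 0.001], [0.999, -0.046, -0.0], [-0.0, 0.001, -1.0]]
ft_force: [0.4, 0.1, 0.7]
gripper_width: 0.0556
grasp_force: 0.0
```

>>> {"name": "send_rows", "arguments": {
  "rows": [
    [[43.6,-14.2,-3.6,0,0,-0.009],[43.7,-13.8,-3.6,0,0,-0.009],[43.9,-13.4,-3.5,0,0,-0.009],[44,-13.1,-3.6,0,0,-0.009],[44.1,-12.6,-3.5,0,0,-0.009]]
  ]
}}

```text
time_s: 24.5
ee_pos: [0.4683, 0.1449, 0.1867]
orientation: [[0.001, 1.0, 0.001], [1.0, -0.001, 0.0], [0.0, 0.001, -1.0]]
ft_force: [0.4, 0.6, 0.4]
gripper_width: 0.056
grasp_force: 0.0
```

>>> {"name": "send_rows", "arguments": {
  "rows": [
    [[44.2,-12.3,-3.6,0,0,-0.009],[44.3,-11.8,-3.5,0,0,-0.009],[44.4,-11.5,-3.6,0,0,-0.009],[44.6,-11,-3.5,0,0,-0.009],[0,0,0,0,0,0]]
  ],
  "gripper": 70
}}

```text
time_s: 25.0
ee_pos: [0.4187, 0.3248, 0.201]
orientation: [[-0.041, 0.999, 0.001], [0.999, 0.041, 0.002], [0.002, 0.001, -1.0]]
ft_force: [1.0, -0.2, -0.6]
gripper_width: 0.0595
grasp_force: 0.0
```

Run:
```python
from m import *
state()
p,d=imaging.get_image("wrist"); c=imaging.get_calibration("wrist"); np.savez("pics/w8.npz",p=p,d=d,**c); cv2.imwrite("pics/w8.png",p[:,:,::-1])
P=cloud(c,d); m=(abs(P[...,0]-.415)<.06)&(abs(P[...,1]-.335)<.08)&(P[...,2]>.02)&(P[...,2]<.04); T=(P[m][:,:2]*1000).astype(np.float32)
print(len(T),cv2.minAreaRect(T),P[m][:,2].max(),np.median(P[m][:,2]))
```

```text
t 25.0 p [0.4187 0.3248 0.201 ] yaw 92.33 tilt [0.0014 0.0025] w 0.0595 gf 0.0 F [ 1.  -0.2 -0.6]
2620 ((412.7207336425781, 334.2191467285156), (79.09235382080078, 31.93105697631836), 85.24500274658203) 0.03129950308211721 0.028817676276861937
```

View pics/w8.png

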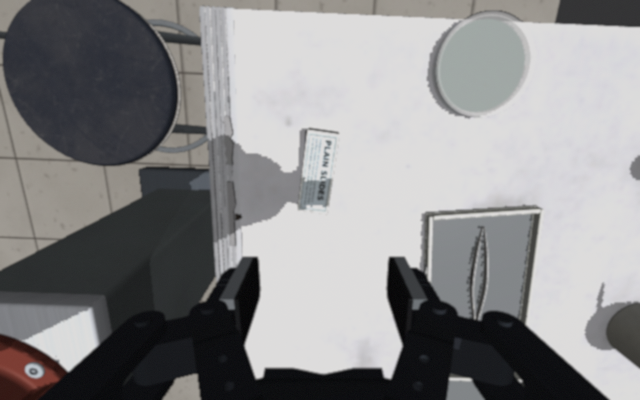

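Forceps are lying lengthwise inside the plain tray at (479,270). The carton's top runs from (322,130) to (315,210), and the dish is at (482,63), undisturbed.

Run:
```python
from m import *
go([((.4127,.334,.07),85.2,45),((.4127,.334,.013),85.2,15)])
print()
go([((.4127,.334,.015),85.2,2),((.4127,.334,.11),85.2,32),((.634,-.029,.11),90,45)])
```

```text
[[4.7, -2.3, 43.3, 0.0, 0.0, 0.04], [4.7, -2.5, 43.3, 0.0, 0.0, 0.04], [4.5, -2.6, 43.4, 0.0, 0.0, 0.039], [0.0, -0.0, 14.2, 0.0, 0.0, 0.0], [0.0, -0.0, 14.3, 0.0, 0.0, 0.0]]
[[0.0, -0.0, 14.2, 0.0, 0.0, 0.0], [0.0, -0.0, 14.3, 0.0, 0.0, 0.0], [0, 0, 0, 0, 0, 0], [0, 0, 0, 0, 0, 0], [0, 0, 0, 0, 0, 0]]
cmd-meas mm [ 0.8 -2.5 -0.6]

[[0.0, -0.0, -1.0, 0.0, 0.0, 0.0], [0.0, -0.0, -1.0, 0.0, 0.0, 0.0], [0.0, -0.0, -31.7, 0.0, 0.0, 0.0], [0.0, -0.0, -31.7, 0.0, 0.0, 0.0], [0.0, -0.0, -31.6, 0.0, 0.0, 0.0]]
[[-34.3, 25.1, -0.0, 0.0, 0.0, -0.008], [-34.5, 24.8, -0.0, 0.0, 0.0, -0.008], [-34.7, 24.5, -0.0, 0.0, 0.0, -0.008], [-34.9, 24.3, -0.0, 0.0, 0.0, -0.009], [-35.1, 23.9, -0.0, 0.0, 0.0, -0.008]]
[[-35.3, 23.7, -0.0, 0.0, 0.0, -0.009], [-35.6, 23.3, -0.0, 0.0, 0.0, -0.008], [-35.7, 23.1, -0.0, 0.0, 0.0, -0.009], [-36.0, 22.7, -0.0, 0.0, 0.0, -0.008], [-36.1, 22.5, -0.0, 0.0, 0.0, -0.009]]
cmd-meas mm [  -6.6   11.5 -187.6]
```

>>> {"name": "send_rows", "arguments": {
  "rows": [
    [[4.7,-2.3,43.3,0,0,0.04],[4.7,-2.5,43.3,0,0,0.04],[4.5,-2.6,43.4,0,0,0.039],[0,0,14.2,0,0,0],[0,0,14.3,0,0,0]]
  ]
}}

```text
time_s: 25.55
ee_pos: [0.4125, 0.3326, 0.0402]
orientation: [[0.085, 0.996, -0.001], [0.996, -0.085, -0.001], [-0.001, -0.001, -1.0]]
ft_force: [0.9, -0.4, 0.9]
gripper_width: 0.0596
grasp_force: 0.0
```

>>> {"name": "send_rows", "arguments": {
  "rows": [
    [[0,0,14.2,0,0,0],[0,0,14.3,0,0,0],[0,0,0,0,0,0],[0,0,0,0,0,0],[0,0,0,0,0,0]]
  ]
}}

```text
time_s: 26.05
ee_pos: [0.4135, 0.334, 0.0138]
orientation: [[0.085, 0.996, 0.001], [0.996, -0.085, 0.001], [0.001, 0.001, -1.0]]
ft_force: [-0.2, -0.0, 0.2]
gripper_width: 0.0599
grasp_force: 0.0
```

>>> {"name": "send_rows", "arguments": {
  "rows": [
    [[0,0,0,0,0,0],[0,0,0,0,0,0],[0,0,0,0,0,0],[0,0,0,0,0,0],[0,0,0,0,0,0]]
  ],
  "gripper": 0,
  "grip_force": 35
}}

```text
time_s: 26.55
ee_pos: [0.4132, 0.3343, 0.0137]
orientation: [[0.084, 0.996, 0.001], [0.996, -0.084, 0.0], [0.001, 0.001, -1.0]]
ft_force: [-0.9, -1.1, 6.3]
gripper_width: 0.0292
grasp_force: 35.1
```

>>> {"name": "send_rows", "arguments": {
  "rows": [
    [[0,0,0,0,0,0],[0,0,0,0,0,0],[0,0,0,0,0,0],[0,0,0,0,0,0],[0,0,0,0,0,0]]
  ]
}}

```text
time_s: 27.05
ee_pos: [0.4132, 0.3343, 0.0137]
orientation: [[0.084, 0.996, 0.001], [0.996, -0.084, 0.0], [0.0, 0.001, -1.0]]
ft_force: [-0.7, -0.9, 5.6]
gripper_width: 0.029
grasp_force: 35.1
```

>>> {"name": "send_rows", "arguments": {
  "rows": [
    [[0,0,-1,0,0,0],[0,0,-1,0,0,0],[0,0,-31.7,0,0,0],[0,0,-31.7,0,0,0],[0,0,-31.6,0,0,0]]
  ]
}}

```text
time_s: 27.55
ee_pos: [0.4124, 0.3339, 0.1109]
orientation: [[0.084, 0.996, -0.001], [0.996, -0.084, -0.0], [-0.0, -0.001, -1.0]]
ft_force: [-0.0, -0.1, -0.3]
gripper_width: 0.0294
grasp_force: 34.7
```

>>> {"name": "send_rows", "arguments": {
  "rows": [
    [[-34.3,25.1,0,0,0,-0.008],[-34.5,24.8,0,0,0,-0.008],[-34.7,24.5,0,0,0,-0.008],[-34.9,24.3,0,0,0,-0.009],[-35.1,23.9,0,0,0,-0.008]]
  ]
}}

```text
time_s: 28.05
ee_pos: [0.5239, 0.1511, 0.11]
orientation: [[0.042, 0.999, 0.0], [0.999, -0.042, 0.0], [0.0, 0.0, -1.0]]
ft_force: [1.6, 0.8, -0.3]
gripper_width: 0.0292
grasp_force: 34.9
```

>>> {"name": "send_rows", "arguments": {
  "rows": [
    [[-35.3,23.7,0,0,0,-0.009],[-35.6,23.3,0,0,0,-0.008],[-35.7,23.1,0,0,0,-0.009],[-36,22.7,0,0,0,-0.008],[-36.1,22.5,0,0,0,-0.009]]
  ]
}}

```text
time_s: 28.55
ee_pos: [0.6345, -0.0306, 0.1099]
orientation: [[-0.0, 1.0, -0.0], [1.0, 0.0, 0.0], [0.0, -0.0, -1.0]]
ft_force: [0.6, 1.3, 0.1]
gripper_width: 0.0292
grasp_force: 34.9
```

Run:
```python
from m import *
state()
p,d=imaging.get_image("wrist"); c=imaging.get_calibration("wrist"); np.savez("pics/w9.npz",p=p,d=d,**c); cv2.imwrite("pics/w9.png",p[:,:,::-1])
```

```text
t 28.55 p [ 0.6345 -0.0306  0.1099] yaw 90.02 tilt [-0.0003  0.0002] w 0.0292 gf 34.9 F [0.6 1.3 0.1]
```

View pics/w9.png

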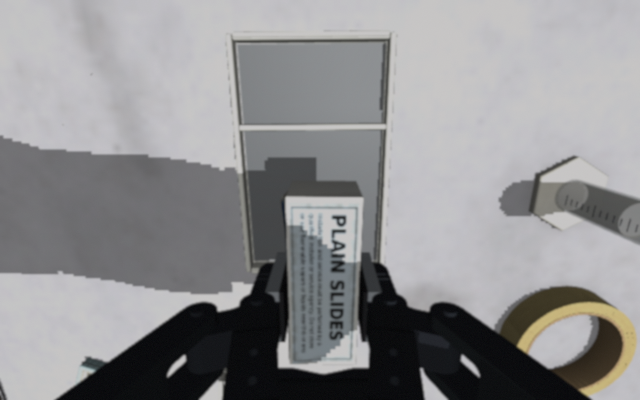

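The carton is held level. The tray's far edge is at row 34 (cols 230–395), the divider at row 127 (240–387), and the near wall at about row 266, col 255.

Run:
```python
from m import *
p,d,c=load("w9")
for u,v,z in((230,34,.016),(395,34,.016),(240,127,.015),(387,127,.015),(250,270,.016),(287,198,.123),(362,198,.123),(285,183,.096),(360,183,.096)): print(u,v,onplane(c,u,v,z).round(4))
```

```text
230 34 [0.5804 0.0802 0.016 ]
395 34 [0.684  0.0799 0.016 ]
240 127 [0.5819 0.0232 0.015 ]
387 127 [0.6823 0.0229 0.015 ]
250 270 [ 0.5813 -0.0854  0.016 ]
287 198 [0.6242 0.004  0.123 ]
362 198 [0.6533 0.0039 0.123 ]
285 183 [0.6205 0.0035 0.096 ]
360 183 [0.6555 0.0033 0.096 ]
```

>>> {"name": "send_rows", "arguments": {
  "rows": [
    [[4,-5,20,0,0,0],[0,0,20,0,0,0],[0,0,20,0,0,0],[0,0,15,0,0,0],[0,0,10,0,0,0]]
  ]
}}

```text
time_s: 29.1
ee_pos: [0.6281, -0.0246, 0.0236]
orientation: [[-0.0, 1.0, -0.002], [1.0, 0.0, 0.0], [0.0, -0.002, -1.0]]
ft_force: [-0.6, -0.3, -0.3]
gripper_width: 0.0289
grasp_force: 34.9
```

>>> {"name": "send_rows", "arguments": {
  "rows": [
    [[0,0,2.5,0,0,0],[0,0,1.5,0,0,0],[0,0,1,0,0,0],[0,0,1,0,0,0],[0,0,0,0,0,0]]
  ]
}}

```text
time_s: 29.6
ee_pos: [0.6292, -0.025, 0.0193]
orientation: [[0.0, 1.0, 0.001], [1.0, -0.0, -0.0], [-0.0, 0.001, -1.0]]
ft_force: [-0.2, -0.3, -0.5]
gripper_width: 0.0293
grasp_force: 34.9
```

>>> {"name": "send_rows", "arguments": {
  "rows": [
    [[0,0,0.5,0,0,0],[0,0,0.5,0,0,0],[0,0,0.5,0,0,0],[0,0,0,0,0,0],[0,0,0,0,0,0]]
  ]
}}

```text
time_s: 30.1
ee_pos: [0.6291, -0.025, 0.0177]
orientation: [[-0.0, 1.0, 0.0], [1.0, 0.0, -0.0], [-0.0, 0.0, -1.0]]
ft_force: [-0.9, 0.1, 4.6]
gripper_width: 0.0294
grasp_force: 35.3
```

>>> {"name": "send_rows", "arguments": {
  "rows": [
    [[0,0,0,0,0,0],[0,0,0,0,0,0],[0,0,0,0,0,0],[0,0,0,0,0,0],[0,0,0,0,0,0]]
  ],
  "gripper": 60
}}

```text
time_s: 30.6
ee_pos: [0.629, -0.025, 0.0173]
orientation: [[-0.0, 1.0, -0.0], [1.0, 0.0, 0.0], [0.0, -0.0, -1.0]]
ft_force: [0.1, -0.0, 0.0]
gripper_width: 0.0511
grasp_force: 0.0
```

Run:
```python
from h import *
state()
np.savez("cmd.npz",p=np.array([.6291,-.025,.0175]),R=Rdown(90))
go([((.6291,-.025,.0275),90,5),((.6291,-.025,.10),90,25),((.427,-.19,.17),84,45)])
```

```text
t 30.6 p [ 0.629  -0.025   0.0173] yaw 90.0 tilt [-0.0001  0.    ] w 0.0511 gf 0.0 F [ 0.1 -0.   0. ]
[[0.0, 0.0, -5.0, 0.0, 0.0, 0.0], [0.0, 0.0, -5.0, 0.0, 0.0, 0.0], [0.0, 0.0, -24.2, 0.0, 0.0, 0.0], [0.0, 0.0, -24.2, 0.0, 0.0, 0.0], [0.0, 0.0, -24.1, 0.0, 0.0, 0.0]]
[[-23.6, -28.9, -10.0, 0.0, 0.0, 0.015], [-24.0, -28.5, -10.0, 0.0, 0.0, 0.015], [-24.4, -28.1, -10.0, 0.0, 0.0, 0.015], [-24.8, -27.8, -10.0, 0.0, 0.0, 0.015], [-25.3, -27.4, -10.0, 0.0, 0.0, 0.015]]
[[-25.7, -27.0, -10.0, 0.0, 0.0, 0.015], [-26.0, -26.7, -10.0, 0.0, 0.0, 0.015], [0, 0, 0, 0, 0, 0], [0, 0, 0, 0, 0, 0], [0, 0, 0, 0, 0, 0]]
cmd-meas mm [ 0.1 -0.   0.2]
```

>>> {"name": "send_rows", "arguments": {
  "rows": [
    [[0,0,-5,0,0,0],[0,0,-5,0,0,0],[0,0,-24.2,0,0,0],[0,0,-24.2,0,0,0],[0,0,-24.1,0,0,0]]
  ]
}}

```text
time_s: 31.1
ee_pos: [0.629, -0.025, 0.1013]
orientation: [[-0.0, 1.0, 0.0], [1.0, 0.0, -0.0], [-0.0, 0.0, -1.0]]
ft_force: [0.3, -0.3, 1.4]
gripper_width: 0.051
grasp_force: 0.0
```

>>> {"name": "send_rows", "arguments": {
  "rows": [
    [[-23.6,-28.9,-10,0,0,0.015],[-24,-28.5,-10,0,0,0.015],[-24.4,-28.1,-10,0,0,0.015],[-24.8,-27.8,-10,0,0,0.015],[-25.3,-27.4,-10,0,0,0.015]]
  ]
}}

```text
time_s: 31.6
ee_pos: [0.4836, -0.1436, 0.1509]
orientation: [[0.075, 0.997, 0.001], [0.997, -0.075, -0.0], [-0.0, 0.001, -1.0]]
ft_force: [0.2, -0.6, 0.3]
gripper_width: 0.0509
grasp_force: 0.0
```

>>> {"name": "send_rows", "arguments": {
  "rows": [
    [[-25.7,-27,-10,0,0,0.015],[-26,-26.7,-10,0,0,0.015],[0,0,0,0,0,0],[0,0,0,0,0,0],[0,0,0,0,0,0]]
  ]
}}

```text
time_s: 32.1
ee_pos: [0.4274, -0.1896, 0.1701]
orientation: [[0.104, 0.995, 0.001], [0.995, -0.104, -0.0], [0.0, 0.001, -1.0]]
ft_force: [-0.3, -0.1, -0.5]
gripper_width: 0.0512
grasp_force: 0.0
```

Run:
```python
from m import *
state()
p,d=imaging.get_image("wrist"); c=imaging.get_calibration("wrist"); np.savez("pics/w10.npz",p=p,d=d,**c); cv2.imwrite("pics/w10.png",p[:,:,::-1])
P=cloud(c,d); m=(abs(P[...,0]-.427)<.04)&(abs(P[...,1]+.19)<.04)&(P[...,2]>.009)&(P[...,2]<.03); T=(P[m][:,:2]*1000).astype(np.float32)
print(len(T),cv2.minAreaRect(T),P[m][:,2].max(),np.median(P[m][:,2]))
```

```text
t 32.1 p [ 0.4274 -0.1896  0.1701] yaw 84.01 tilt [ 0.0005 -0.    ] w 0.0512 gf 0.0 F [-0.3 -0.1 -0.5]
783 ((427.134765625, -190.69549560546875), (26.847347259521484, 26.28955841064453), 67.59223937988281) 0.015105225895249597 0.012793335419614027
```

View pics/w10.png

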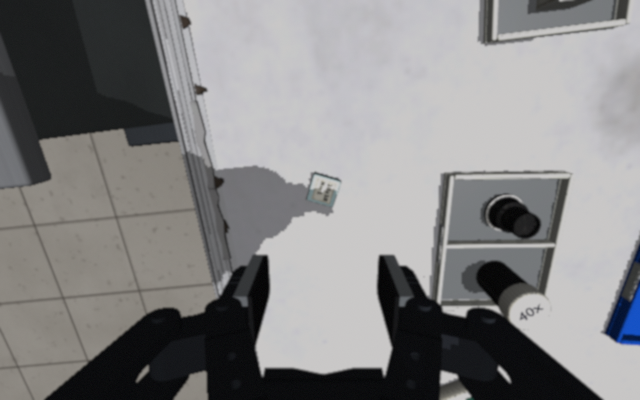

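Eyepiece and canister both stand in their bays at (515,215) and (505,280). The cover box is at (323,190), turned about 16° clockwise in view.

Run:
```python
from m import *
go([((.4271,-.1907,.07),67.6,40),((.4271,-.1907,.012),67.6,15)])
print()
go([((.4271,-.1907,.014),67.6,2),((.4271,-.1907,.10),67.6,29),((.631,.052,.10),90,45)])
```

```text
[[-0.2, 0.1, 33.3, 0.0, 0.0, 0.095], [-0.3, 0.1, 33.3, 0.0, 0.0, 0.095], [-0.2, 0.1, 33.4, 0.0, 0.0, 0.096], [-0.0, -0.0, 14.5, 0.0, 0.0, -0.0], [-0.0, -0.0, 14.5, 0.0, 0.0, -0.0]]
[[-0.0, -0.0, 14.5, 0.0, 0.0, -0.0], [-0.0, -0.0, 14.5, 0.0, 0.0, -0.0], [0, 0, 0, 0, 0, 0], [0, 0, 0, 0, 0, 0], [0, 0, 0, 0, 0, 0]]
cmd-meas mm [-0.5 -0.6  0.2]

[[-0.0, -0.0, -1.0, 0.0, 0.0, -0.0], [-0.0, -0.0, -1.0, 0.0, 0.0, -0.0], [-0.0, -0.0, -28.7, 0.0, 0.0, -0.0], [-0.0, -0.0, -28.6, 0.0, 0.0, -0.0], [-0.0, -0.0, -28.7, 0.0, 0.0, -0.0]]
[[37.8, 12.0, 0.0, 0.0, 0.0, -0.049], [37.1, 13.8, 0.0, 0.0, 0.0, -0.049], [36.4, 15.6, 0.0, 0.0, 0.0, -0.049], [35.6, 17.4, 0.0, 0.0, 0.0, -0.049], [34.7, 19.1, 0.0, 0.0, 0.0, -0.049]]
[[33.7, 20.8, 0.0, 0.0, 0.0, -0.049], [32.7, 22.5, 0.0, 0.0, 0.0, -0.049], [31.5, 24.0, 0.0, 0.0, 0.0, -0.048], [0, 0, 0, 0, 0, 0], [0, 0, 0, 0, 0, 0]]
cmd-meas mm [  -0.3   -1.3 -157.8]
```

>>> {"name": "send_rows", "arguments": {
  "rows": [
    [[-0.2,0.1,33.3,0,0,0.095],[-0.3,0.1,33.3,0,0,0.095],[-0.2,0.1,33.4,0,0,0.096],[0,0,14.5,0,0,0],[0,0,14.5,0,0,0]]
  ]
}}

```text
time_s: 32.65
ee_pos: [0.427, -0.1895, 0.0393]
orientation: [[0.38, 0.925, -0.002], [0.925, -0.38, 0.001], [0.0, -0.002, -1.0]]
ft_force: [0.6, 0.1, -0.0]
gripper_width: 0.0513
grasp_force: 0.0
```

>>> {"name": "send_rows", "arguments": {
  "rows": [
    [[0,0,14.5,0,0,0],[0,0,14.5,0,0,0],[0,0,0,0,0,0],[0,0,0,0,0,0],[0,0,0,0,0,0]]
  ]
}}

```text
time_s: 33.15
ee_pos: [0.4276, -0.1906, 0.0124]
orientation: [[0.38, 0.925, 0.001], [0.925, -0.38, -0.0], [-0.0, 0.001, -1.0]]
ft_force: [-0.4, -0.4, 0.2]
gripper_width: 0.0512
grasp_force: 0.0
```

>>> {"name": "send_rows", "arguments": {
  "rows": [
    [[0,0,0,0,0,0],[0,0,0,0,0,0],[0,0,0,0,0,0],[0,0,0,0,0,0],[0,0,0,0,0,0]]
  ],
  "gripper": 0,
  "grip_force": 30
}}

```text
time_s: 33.65
ee_pos: [0.4275, -0.1909, 0.0126]
orientation: [[0.381, 0.925, 0.001], [0.925, -0.381, -0.0], [-0.0, 0.001, -1.0]]
ft_force: [-0.5, 1.5, 5.8]
gripper_width: 0.0255
grasp_force: 29.6
```

>>> {"name": "send_rows", "arguments": {
  "rows": [
    [[0,0,0,0,0,0],[0,0,0,0,0,0],[0,0,0,0,0,0],[0,0,0,0,0,0],[0,0,0,0,0,0]]
  ]
}}

```text
time_s: 34.15
ee_pos: [0.4274, -0.1909, 0.0126]
orientation: [[0.381, 0.924, 0.001], [0.924, -0.381, -0.0], [0.0, 0.001, -1.0]]
ft_force: [-0.5, 1.9, 5.8]
gripper_width: 0.025
grasp_force: 29.6
```

Gripped, contact height will be TCP ≈ 0.0166.

>>> {"name": "send_rows", "arguments": {
  "rows": [
    [[0,0,-1,0,0,0],[0,0,-1,0,0,0],[0,0,-28.7,0,0,0],[0,0,-28.6,0,0,0],[0,0,-28.7,0,0,0]]
  ]
}}

```text
time_s: 34.65
ee_pos: [0.4267, -0.1905, 0.1009]
orientation: [[0.381, 0.924, -0.001], [0.924, -0.381, 0.0], [0.0, -0.001, -1.0]]
ft_force: [1.0, -1.4, -0.3]
gripper_width: 0.0251
grasp_force: 29.6
```

>>> {"name": "send_rows", "arguments": {
  "rows": [
    [[37.8,12,0,0,0,-0.049],[37.1,13.8,0,0,0,-0.049],[36.4,15.6,0,0,0,-0.049],[35.6,17.4,0,0,0,-0.049],[34.7,19.1,0,0,0,-0.049]]
  ]
}}

```text
time_s: 35.15
ee_pos: [0.5552, -0.0376, 0.1001]
orientation: [[0.144, 0.99, 0.0], [0.99, -0.144, -0.0], [-0.0, 0.0, -1.0]]
ft_force: [0.9, -1.0, 0.7]
gripper_width: 0.0248
grasp_force: 29.6
```

>>> {"name": "send_rows", "arguments": {
  "rows": [
    [[33.7,20.8,0,0,0,-0.049],[32.7,22.5,0,0,0,-0.049],[31.5,24,0,0,0,-0.048],[0,0,0,0,0,0],[0,0,0,0,0,0]]
  ]
}}

```text
time_s: 35.65
ee_pos: [0.6307, 0.0527, 0.0994]
orientation: [[-0.001, 1.0, -0.001], [1.0, 0.001, -0.0], [-0.0, -0.001, -1.0]]
ft_force: [0.2, -0.7, 0.1]
gripper_width: 0.0252
grasp_force: 29.7
```

Run:
```python
from m import *
state()
p,d=imaging.get_image("wrist"); c=imaging.get_calibration("wrist"); np.savez("pics/w11.npz",p=p,d=d,**c); cv2.imwrite("pics/w11.png",p[:,:,::-1])
```

```text
t 35.65 p [0.6307 0.0527 0.0994] yaw 90.06 tilt [-0.0009 -0.0002] w 0.0252 gf 29.7 F [ 0.2 -0.7  0.1]
```

View pics/w11.png

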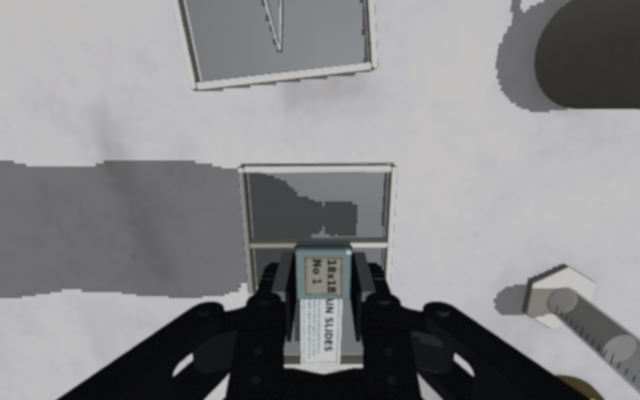

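The box is held level at (324,272). The small bay below lies between the far wall at row 164 and the divider at row 244 (cols 242–393), and the carton lies in the large bay.

Run:
```python
from m import *
p,d,c=load("w11")
for u,v,z in((240,165,.016),(395,165,.016),(248,244,.015),(390,244,.015),(295,248,.101),(352,248,.101),(296,298,.101),(351,298,.101)): print(u,v,onplane(c,u,v,z).round(4))
```

```text
240 165 [0.5743 0.0875 0.016 ]
395 165 [0.6786 0.0875 0.016 ]
248 244 [0.5755 0.0292 0.015 ]
390 244 [0.6789 0.0292 0.015 ]
295 248 [0.6178 0.0657 0.101 ]
352 248 [0.6432 0.0657 0.101 ]
296 298 [0.6176 0.0401 0.101 ]
351 298 [0.6434 0.0401 0.101 ]
```

>>> {"name": "send_rows", "arguments": {
  "rows": [
    [[4,-3,20,0,0,0],[0,0,20,0,0,0],[0,0,20,0,0,0],[0,0,12,0,0,0],[0,0,6,0,0,0]]
  ]
}}

```text
time_s: 36.2
ee_pos: [0.6268, 0.0552, 0.021]
orientation: [[0.001, 1.0, -0.002], [1.0, -0.001, -0.0], [-0.0, -0.002, -1.0]]
ft_force: [-0.4, -0.4, -0.3]
gripper_width: 0.025
grasp_force: 29.7
```

>>> {"name": "send_rows", "arguments": {
  "rows": [
    [[0,0,2,0,0,0],[0,0,1,0,0,0],[0,0,1,0,0,0],[0,0,0.5,0,0,0],[0,0,0,0,0,0]]
  ]
}}

```text
time_s: 36.7
ee_pos: [0.6281, 0.0561, 0.0178]
orientation: [[-0.0, 1.0, 0.001], [1.0, 0.0, -0.0], [-0.0, 0.001, -1.0]]
ft_force: [-0.3, -0.2, 0.0]
gripper_width: 0.025
grasp_force: 29.7
```

>>> {"name": "send_rows", "arguments": {
  "rows": [
    [[0,0,0.5,0,0,0],[0,0,0.4,0,0,0],[0,0,0.3,0,0,0],[0,0,0,0,0,0],[0,0,0,0,0,0]]
  ]
}}

```text
time_s: 37.2
ee_pos: [0.628, 0.0561, 0.0167]
orientation: [[-0.0, 1.0, 0.0], [1.0, 0.0, 0.0], [0.0, 0.0, -1.0]]
ft_force: [-1.8, -0.3, 5.3]
gripper_width: 0.0252
grasp_force: 30.3
```

Contact made. Release, retreat upward and toward the robot, then take a last look.

>>> {"name": "send_rows", "arguments": {
  "rows": [
    [[0,0,0,0,0,0],[0,0,0,0,0,0],[0,0,0,0,0,0],[0,0,0,0,0,0],[0,0,0,0,0,0]]
  ],
  "gripper": 60
}}

```text
time_s: 37.7
ee_pos: [0.6278, 0.056, 0.0161]
orientation: [[-0.0, 1.0, -0.0], [1.0, 0.0, -0.0], [-0.0, -0.0, -1.0]]
ft_force: [0.2, -1.0, 0.2]
gripper_width: 0.0511
grasp_force: 0.0
```

>>> {"name": "send_rows", "arguments": {
  "rows": [
    [[0,0,-5,0,0,0],[0,0,-5,0,0,0],[0,0,-20,0,0,0],[0,0,-40,0,0,0],[0,0,-40,0,0,0]]
  ]
}}

```text
time_s: 38.2
ee_pos: [0.6273, 0.056, 0.1274]
orientation: [[-0.0, 1.0, -0.001], [1.0, 0.0, 0.0], [0.0, -0.001, -1.0]]
ft_force: [1.2, -0.4, -0.9]
gripper_width: 0.0511
grasp_force: 0.0
```

>>> {"name": "send_rows", "arguments": {
  "rows": [
    [[0,0,-40,0,0,0],[0,-30,-30,0,0,0],[0,-30,-30,0,0,0],[0,-30,-30,0,0,0],[0,-30,-30,0,0,0]]
  ]
}}

```text
time_s: 38.7
ee_pos: [0.5065, 0.0561, 0.2879]
orientation: [[0.0, 1.0, 0.001], [1.0, -0.0, -0.0], [-0.0, 0.001, -1.0]]
ft_force: [-0.8, -0.5, 0.6]
gripper_width: 0.0513
grasp_force: 0.0
```

>>> {"name": "send_rows", "arguments": {
  "rows": [
    [[0,0,0,0,0,0],[0,0,0,0,0,0],[0,0,0,0,0,0],[0,0,0,0,0,0],[0,0,0,0,0,0]]
  ]
}}

```text
time_s: 39.2
ee_pos: [0.508, 0.056, 0.2852]
orientation: [[0.0, 1.0, -0.002], [1.0, -0.0, 0.0], [0.0, -0.002, -1.0]]
ft_force: [0.5, -0.0, -0.1]
gripper_width: 0.0512
grasp_force: 0.0
```

Run:
```python
from m import *
state()
p,d=imaging.get_image("wrist"); c=imaging.get_calibration("wrist"); np.savez("pics/w12.npz",p=p,d=d,**c); cv2.imwrite("pics/w12.png",p[:,:,::-1])
```

```text
t 39.2 p [0.508  0.056  0.2852] yaw 89.99 tilt [-0.0019  0.0001] w 0.0512 gf 0.0 F [ 0.5 -0.  -0.1]
```

View pics/w12.png

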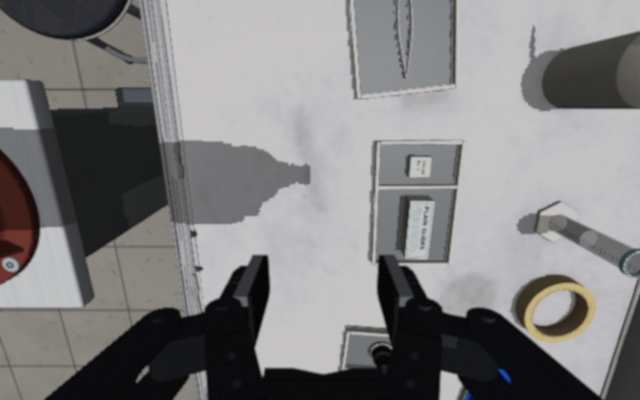

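All five items sit in their trays: cover box (420,166), carton (419,228) and forceps (404,40). I'll check the carton's clearance to the near wall numerically.

Run:
```python
from m import *
p,d,c=load("w12"); P=cloud(c,d)
def R(x0,x1,y0,y1,z0,z1):
    m=(P[...,0]>x0)&(P[...,0]<x1)&(P[...,1]>y0)&(P[...,1]<y1)&(P[...,2]>z0)&(P[...,2]<z1); t=P[m]; print(len(t),t.min(0).round(4),t.max(0).round(4),np.median(t[:,2]).round(4))
R(.59,.67,-.1,.04,.026,.045)   # carton top
R(.60,.66,.03,.075,.0165,.03) # box top
R(.60,.66,-.12,-.07,.011,.018)  # near wall
R(.60,.66,.07,.1,.011,.0165)    # far wall
R(.60,.66,.015,.032,.011,.0165)    # divider
```

```text
1516 [ 0.6122 -0.0619  0.026 ] [0.6439 0.0175 0.0365] 0.0332
348 [0.6099 0.031  0.0165] [0.6517 0.069  0.0197] 0.0174
151 [ 0.6094 -0.0804  0.0112] [ 0.6589 -0.0751  0.018 ] 0.016
49 [0.6002 0.0834 0.0146] [0.6568 0.0884 0.0165] 0.016
184 [0.6001 0.016  0.0118] [0.6595 0.032  0.0165] 0.015
```

```bash
python3 -c "
from station import robot
print(robot.sign_off())"
```

```text
the job is handed in; nothing more can be done
None
```

All five items are set down in their trays in the order you listed, the timer and dish were not touched, and the job was handed in at about 39 s.

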